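# Seat the lid of a vacuum chamber evenly

### The arm

A 7-joint arm with a two-finger parallel gripper is mounted at the origin on a cart in front of the work surface, level with it; the furniture and walls round the work are solid. World frame = base frame: x ahead of the robot, y to its left, z up, the work surface at z = 0. Lengths are in mm, angles in rad, forces in N, time in s.
With the tool pointing down it reaches from about 425 to 825 mm from the base axis. Payload 3.6 kg.
Tool frame: the origin (TCP) lies at the very end of the fingers, on their centre line; the grasp point (between the pads) lies 19 mm behind it; z points along the fingers, y is the direction in which the jaws open and shut (so a half turn about z gives the same grasp; the last joint's range is limited). The gripper opens to 85 mm and grips with 20 to 120 N. Pads are 22 mm wide; open, the fingers measure 114 mm over their backs; the gripper's body (76 mm by 85 mm) begins 54 mm behind the grasp point. The pads swing forward as they close: fully open they stand 13 mm farther back than shut.
Start: joints at [-1.333, 0.615, -0.013, 1.423, 0.008, 1.103, -0.04], TCP at [169.456, 627.493, 231.297] pointing down, gripper open.
Joint ranges: [-3.12, 3.12], [-0.3, 2.06], [-1.34, 1.32], [0.26, 2.42], [-1.36, 4.5], [0.01, 1.98], [-2.84, 2.84]. Speed limits (rad/s): [2.79, 2.79, 3.14, 3.14, 3.14, 3.14, 3.14].

### API

Orientations are given as a 3x3 rotation matrix whose columns are the frame's x, y, z axes.
In Python, from rig import arm gives the robot as it stands.
- The arm moves only by the shell command python3 -m crank 'ROWS' [OPENING]. ROWS is JSON, a list of rows, each a list of 6 numbers: the shift along the tool's x, y, z in mm, then the turn, a rotation vector about the tool's x, y, z in degrees. A call has 1 to 20 rows; each row is the pose to reach, as a shift and turn from the pose commanded when the call began, along the tool's axes at that moment; what a row does not reach only later rows make up. A row lasts 1/10 s, in which the tool goes at most 50 mm and 8.59 degrees, less where a joint would pass 70% of its speed; a pose out of reach is approached as far as the arm can. A call with a gripper value outside its range is refused whole. OPENING is the opening, from 0 (shut) to 1 (fully open), set as the call begins (- or left out, the last holds). The fingers move at their own pace and stop on an object; the grip force is fixed at half the most. Time passes only in rows, so rows that repeat a pose let the fingers close. It gives the time, the measured TCP pose, the force and the opening at its end, in the units of the state.
- arm.state(): the state, without advancing time (a new reading comes with each control period).
- arm.get_image(name): name is "side" or "top"; returns a dict with "frame" (384x512x3 uint8, blue, green, red), "mtx" (3x3 intrinsics, pixels), "k1" (the pictures are not rectified: a ray, as slopes to the right and down, at radius r is drawn at 1 + k1 r^2 times it, then the intrinsics apply), "R" (3x3) and "t" (3): a world point X has camera coordinates R X + t. Camera axes: x right, y down, z forward; pixel columns grow to the right and rows downward; lengths in mm; the calibration is good to about 2 mm. A picture is of the moment at which its call begins. There is no depth.
- arm.close_job(): hands the job in, once; it reports no verdict.
Trained networks look in a picture, given as the dict that the camera call returned (one of the last four; its "shot" number tells which), for a name from the list of things; names that differ only in an ending like _2 or _b are one class to them, and where a whole thing is asked for, a point or a joint stands for the part that bears it (a point fixed in the world has none). Each returns a list of dicts, best first, with "score" (0 to 1); they miss things now and then, are a little off and sometimes report something else, mostly with a low value. They report only what shows in the picture. A call takes as long as a camera call.
- arm.regions_of(query, picture): "pixels" (384x512 bool, what is visible of it) and "bbox" ([centre column, centre row, width, height] in pixels, round what is visible of it).
- arm.landmark_of(query, picture): "centre" ([column, row] in pixels: a listed point, or the origin of a listed thing).
The state is a dict: "clock": time; "qpos": joint angles; "joint_vel": joint speeds; "effort": joint torques, N m; "tcp_pos": TCP position; "tcp_rot": TCP orientation; "wrist_force": force on the tool from outside, world axes, zero at the start; "wrist_torque": the same for the moment, N m; "width": finger opening in mm.
Only numpy, scipy, OpenCV 4.12 (cv2) and the standard library are available. Lean on these libraries where they do the work, as an engineer would, in place of code of your own. Each camera call takes 0.05 s, during which the arm holds its last target. There are 200 camera calls.

### The job

Close the small vacuum chamber by hand-tightening its lid evenly onto the O-ring: first run the four knobs down in star order (always crossing to the diagonally opposite one) until each just bites on the lid, then go round once more in star order and snug each knob up to about 0.65 N m, so that the lid goes down level and sits metal to metal on the flange under four tight knobs. Do not strain a knob (1 N m is too much), and leave the things standing around alone.

Things in the scene. Friction and masses are not known exactly. Their poses are not given: they have to be found in the camera images.
- chamber: aluminium vacuum chamber fixed to the bench, a round pot 112 mm across with a square flange 128 mm wide. Origin on the bench under its middle, z up. The flange's flat metal top, the lid's seat, is 62 mm above the origin. Four steel studs stand on it at (+-46, +-46) mm in the chamber's x, y
- seal (a point): centre of the O-ring, 94 mm across, at the level where it stands when free, 1.8 mm proud of the metal seat. It yields like a spring: pressing the lid down evenly takes 56 N a millimetre, so about 24 N from each of four knobs brings the lid onto the metal; beyond that the force climbs steeply, over 100 N a millimetre for each knob
- lid: loose square aluminium lid, 128 x 128 x 12 mm, about 0.7 kg, lying on the O-ring with the studs through its corner holes, a small vent plug (fixed) in its middle. Origin: centre of its underside; z up. At the start its underside is about 63.7 mm above the chamber's origin; home on the metal, 62 mm
- knob_0: round knob on the stud at (+46, +46) mm of the chamber's x, y; 0, 1, 2, 3 go round the lid in order (0 and 2 are opposite, 1 and 3 too). Brass core in a ribbed black rubber sleeve to grip, 34 mm in diameter, 28 mm high, origin at the sleeve's middle; below it a brass collar with a fibre washer 28 mm in diameter that bears on the lid; washers are worn unequally: the bearing face lies 28 to 29.2 mm below the origin
- knob_1: round knob on the stud at (-46, +46) mm of the chamber's x, y; same shape as knob_0. All knobs: clockwise seen from above tightens; the high-helix thread lowers the knob 20 mm a turn (3.18 mm a radian), regrips are allowed, and a knob stays where it is left. At the start the origins are 105.6 to 106 mm above the chamber's origin, the washers 0.6 to 2.4 mm above the lid, every knob differently
- knob_2: round knob on the stud at (-46, -46) mm of the chamber's x, y; same shape as knob_0. All knobs: one turns freely at about 0.04 N m; bearing on the lid, the torque grows by about 0.0115 N m (0.01 to 0.0135) per newton of force on the lid: 0.1 N m means it bites, 0.65 N m (about 60 N) is snug, and 100 N is too much
- knob_3: round knob on the stud at (+46, -46) mm of the chamber's x, y; same shape as knob_0. All knobs: the rubber sleeve twists on the core like a spring, 0.2 rad per N m, and springs back on release, so a hand that stops turning still feels the knob's torque about the vertical axis
- flux_bottle: brown glass dropper bottle, 33 mm across, 102 mm high, a bystander; origin at the middle of its foot
- round_tin: round brass tin, 60 mm across, 27 mm high, a bystander; origin at the middle of its foot
- steel_block: square steel bench block, 63 x 63 x 20 mm, a bystander; origin at the middle of its foot

How it is judged (in metres and radians):
On the way, in this order (a step that is already met when the one before it is completed fails the run):
1. all four knobs are run down to the lid, none of them tight (under 30 N), with the lid about level (z of each of knob_0, knob_1, knob_2, knob_3 in the frame of chamber below 0.1051 m and contact force between each of knob_0, knob_1, knob_2, knob_3 and lid below 30 N and angle between the z axis of lid and the z axis of chamber, either way round below 0.012 rad), for 0.1 s.
2. two diagonally opposite knobs are tight (over 35 N), the other two not yet (((contact force between each of knob_0, knob_2 and lid above 35 N and contact force between each of knob_1, knob_3 and lid below 35 N) or (contact force between each of knob_1, knob_3 and lid above 35 N and contact force between each of knob_2, knob_0 and lid below 35 N))), for 0.1 s.
3. the lid is down on the metal seat, level, under four tight knobs (z of lid in the frame of chamber below 0.063 m and angle between the z axis of lid and the z axis of chamber, either way round below 0.008 rad and contact force between each of knob_0, knob_1, knob_2, knob_3 and lid above 35 N), for 0.2 s.
At the end, for the whole second after the job is handed in: the lid's underside lies within 1 mm of the metal seat and within 0.008 rad of the chamber's level, each knob presses on it with 35 to 100 N and nothing moves (all of step 3 and linear speed of lid below 0.01 m/s); the robot touches nothing.
It fails at once if the lid is pulled down askew (more than 0.022 rad out of level with the chamber) (angle between the z axis of lid and the z axis of chamber, either way round above 0.022 rad).
It fails at once if a knob is overtightened (presses on the lid with more than 100 N, about 1 N m) (contact force between any of knob_0, knob_1, knob_2, knob_3 and lid above 100 N).
It fails at once if out of star order: two neighbouring knobs press on the lid (over 6 N each) before either of the two others has been run down ((contact force between each of knob_0, knob_1 and lid above 6 N and z of each of knob_2, knob_3 in the frame of chamber above 0.1053 m) or (contact force between each of knob_1, knob_2 and lid above 6 N and z of each of knob_3, knob_0 in the frame of chamber above 0.1053 m) or (contact force between each of knob_2, knob_3 and lid above 6 N and z of each of knob_0, knob_1 in the frame of chamber above 0.1053 m) or (contact force between each of knob_3, knob_0 and lid above 6 N and z of each of knob_1, knob_2 in the frame of chamber above 0.1053 m)).
It fails at once if a knob is pulled tight (over 35 N) before all four have been run down (contact force between any of knob_0, knob_1, knob_2, knob_3 and lid above 35 N and z of any of knob_0, knob_1, knob_2, knob_3 in the frame of chamber above 0.1053 m).
It fails at once if the bottle, the tin or the steel block is moved by more than 3 cm (distance of any of flux_bottle, round_tin, steel_block from where it was at the start of the episode above 0.03 m).
It also fails if it takes over 72 s, if anything falls off the work surface, if the arm or the gripper's body presses on something with over 40 N, if the wrist force passes 120 N, or if a joint passes its speed limit or range.

## Working session

There is one attempt and no reset: what is moved stays moved. The work goes in short steps, Python scripts to look and compute and a shell command to move; the robot and the scene stay as the last step left them, time stands still between calls to the robot, and variables do not carry over. Pictures are saved under pics/ and viewed, on a budget of 10 in all, crops included, one or two more only if the job needs it, and the job is handed in when it is done.

```bash
ls; mkdir -p pics; cat > h.py <<'E'
import numpy as np, cv2
from rig import arm
def ray(p,uv):
    K=p["mtx"];K=np.array(K);x=(uv[0]-K[0,2])/K[0,0];y=(uv[1]-K[1,2])/K[1,1]
    rd=np.hypot(x,y);r=rd
    for _ in range(20): r=rd/(1+p["k1"]*r*r)
    s=r/rd if rd>0 else 1
    R=np.array(p["R"]);t=np.array(p["t"])
    return -R.T@t, R.T@np.array([x*s,y*s,1])
def onz(p,uv,z):
    c,d=ray(p,uv);return c+d*(z-c[2])/d[2]
def proj(p,X):
    c=np.array(p["R"])@np.array(X)+np.array(p["t"]);x,y=c[:2]/c[2];f=1+p["k1"]*(x*x+y*y)
    K=np.array(p["mtx"]);return np.array([K[0,0]*x*f+K[0,2],K[1,1]*y*f+K[1,2]])
E
python3 - <<'E'
from h import *
s=arm.state();print({k:np.round(v,3).tolist() for k,v in s.items()})
ims=[]
for n in("side","top"):
    p=arm.get_image(n);ims.append(p["frame"]);C=-np.array(p["R"]).T@np.array(p["t"]);print(n,C.round())
    for q,z in(("chamber",0),("lid",63.7),("seal",63.8),("knob_0",105.8),("flux_bottle",0),("round_tin",0),("steel_block",0)):
        for d in arm.landmark_of(q,p)[:5]:print(q,round(d["score"],2),np.round(d["centre"],1),onz(p,d["centre"],z).round(1))
    cv2.imwrite(f"pics/{n}0.png",p["frame"])
E
```

```text
pics
{'clock': 0.0, 'qpos': [-1.333, 0.616, -0.013, 1.425, 0.008, 1.103, -0.04], 'joint_vel': [-0.0, 0.001, 0.001, 0.001, 0.0, 0.0, -0.001], 'effort': [-0.0, -46.921, 0.259, -17.103, 0.01, 0.009, -0.0], 'tcp_pos': [169.302, 626.773, 230.132], 'tcp_rot': [[-0.965, 0.261, -0.001], [0.261, 0.965, -0.003], [-0.0, -0.003, -1.0]], 'wrist_force': [-0.238, 0.801, 0.178], 'wrist_torque': [-0.013, -0.021, 0.022], 'width': 85.394}
side [451. 549. 537.]
chamber 0.61 [303.1 229.1] [ 500.4 -181.3    0. ]
chamber 0.39 [213.8 200.9] [ 754.5 -268.6    0. ]
seal 0.38 [202.4 250.7] [684.4  12.6  63.8]
knob_0 0.74 [278.8 194. ] [ 557.8 -160.9  105.8]
knob_0 0.72 [296.7 177.1] [ 527.  -247.5  105.8]
knob_0 0.69 [330.4 187.7] [ 444.2 -208.9  105.8]
knob_0 0.57 [316.3 204.5] [ 471.4 -131.   105.8]
flux_bottle 0.56 [213.9 204.3] [ 749.  -251.9    0. ]
flux_bottle 0.25 [302.3 208.3] [ 511.6 -272.9    0. ]
round_tin 0.96 [194.6 223.5] [ 770.  -157.4    0. ]
steel_block 0.59 [203.2 250.3] [714.5 -61.3   0. ]
top [ 566. -163.  948.]
lid 0.76 [252.5 230.8] [ 513.7 -183.    63.7]
seal 0.57 [227.7 247.7] [ 473.1 -123.7   63.8]
knob_0 0.75 [232.1 250.5] [ 471.1 -135.6  105.8]
knob_0 0.66 [241.9 212.3] [ 558.4 -157.7  105.8]
knob_0 0.66 [279.1 224.4] [ 530.9 -243.1  105.8]
knob_0 0.63 [272.5 257.1] [ 456.2 -228.   105.8]
flux_bottle 0.45 [283.5 136.5] [ 755.8 -265.1    0. ]
round_tin 0.77 [237.6 130.4] [ 771.3 -144.8    0. ]
steel_block 0.69 [203.1 153.3] [710.4 -55.3   0. ]
```

View images.

View pics/side0.png

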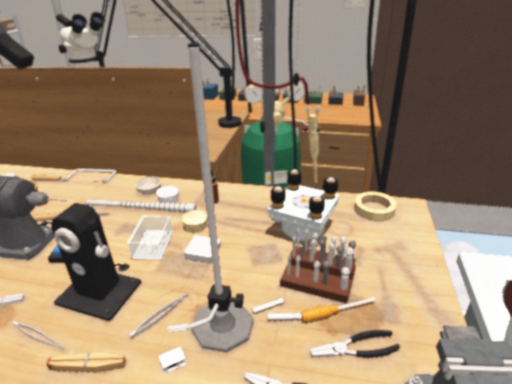

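View pics/top0.png

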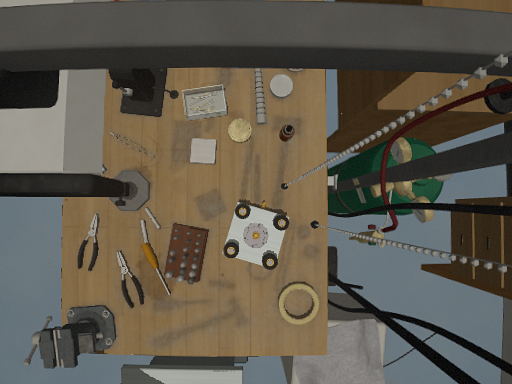

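```bash
cat > fit.py <<'E'
from h import *
from scipy.optimize import least_squares
def fit():
    P=[];D=[]
    for n in("side","top","side","top"):
        p=arm.get_image(n);d=[np.array(x["centre"]) for x in arm.landmark_of("knob_0",p) if x["score"]>.3]
        r=[np.array(x["bbox"]) for x in arm.regions_of("knob_0",p) if x["score"]>.3]
        P.append(p);D.append(d);print(n,[x.round(1).tolist() for x in d],[x.round(1).tolist() for x in r])
    def corners(v):
        a=v[2];return [np.array([v[0]+65.05*np.cos(a+k*np.pi/2),v[1]+65.05*np.sin(a+k*np.pi/2),105.8]) for k in range(4)]
    def res(v):
        o=[]
        for p,d in zip(P,D):
            for c in corners(v):
                u=proj(p,c);m=min((x for x in d),key=lambda x:np.hypot(*(x-u)));e=m-u
                o+=list(e if np.hypot(*e)<12 else [3,3])
        return o
    f=least_squares(res,[505,-191,0.55],loss="soft_l1",x_scale=[1,1,.02],diff_step=1e-4)
    print(f.x.round(3),f.fun.round(1));return P,corners(f.x)
if __name__=="__main__":
    P,c=fit()
    for x in c: print(x.round(1))
    for p,n,w in((P[0],"side",90),(P[1],"top",70)):
        im=p["frame"].copy();u0=proj(p,np.mean(c,0)).astype(int)
        im=cv2.resize(im[u0[1]-48:u0[1]+48,u0[0]-48:u0[0]+48],None,fx=6,fy=6)
        for x in c: 
            for z in(91.8,119.8):
                pts=[((proj(p,[x[0]+17*np.cos(t),x[1]+17*np.sin(t),z])-u0+48.5)*6).astype(int) for t in np.linspace(0,6.3,40)]
                cv2.polylines(im,[np.array(pts)],True,(0,0,255) if z>100 else (0,255,0),1)
        cv2.imwrite(f"pics/{n}_fit.png",im)
    print("stand",onz(P[1],[130,190],0))
    s=np.hstack([cv2.imread("pics/side_fit.png")[:, :],cv2.imread("pics/top_fit.png")]);cv2.imwrite("pics/fit.png",cv2.resize(s,(800,400),interpolation=cv2.INTER_AREA))
E
python3 fit.py
```

```text
side [[330.5, 187.0], [316.0, 203.7], [298.7, 177.5], [278.8, 196.6]] [[329.4, 189.2, 14.2, 14.5], [296.2, 181.8, 10.4, 16.2], [279.3, 199.8, 13.8, 17.2], [302.6, 207.4, 67.6, 34.9]]
top [[229.5, 251.8], [269.5, 256.0], [242.0, 209.1], [279.1, 225.7]] [[280.5, 221.9, 16.3, 11.3], [242.9, 212.4, 15.9, 12.9], [269.2, 259.0, 14.1, 16.2], [231.5, 251.9, 17.6, 12.5]]
side [[280.4, 196.7], [313.7, 202.6], [296.2, 176.5], [329.2, 186.5]] [[328.7, 189.8, 16.0, 18.7], [278.4, 197.8, 15.9, 16.3], [294.9, 181.1, 11.2, 21.8], [317.4, 210.1, 13.9, 22.3]]
top [[240.7, 213.2], [268.1, 257.4], [283.8, 223.6], [231.3, 252.3]] [[268.9, 259.9, 14.4, 17.7], [281.2, 223.5, 16.0, 10.8], [230.6, 250.2, 15.5, 16.8], [242.7, 212.6, 14.8, 16.8]]
[ 5.01015e+02 -1.88192e+02  4.98000e-01] [ 0.4  1.8 -1.  -0.9 -0.2  1.5  4.2  0.2  0.3 -3.3 -0.6  0.8  0.8 -6.5
 -1.   1.8  2.   1.9 -3.3 -2.  -1.5  1.   1.7 -0.8 -1.   0.8  1.2  1.3
 -0.6 -5.1  3.7 -0.3]
[ 558.2 -157.1  105.8]
[ 469.9 -131.   105.8]
[ 443.9 -219.3  105.8]
[ 532.1 -245.3  105.8]
stand [613.95092628 134.76213437   0.        ]
```

View pics/fit.png

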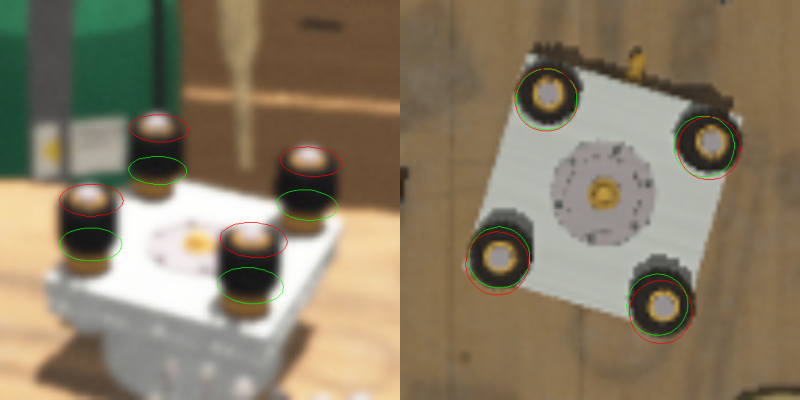

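```bash
python3 - <<'E'
from h import *
from scipy.optimize import least_squares
c0=[501.015,-188.192,105.8]
S=[(90,193),(157,122),(308,157),(253,233)];T=[(548-400,92),(711-400,141),(661-400,306),(498-400,257)]
P=[];M=[]
for n,d in(("side",S),("top",T)):
    p=arm.get_image(n);u0=proj(p,c0).astype(int);P.append(p)
    M.append([np.array(x)/(400/96)-.5+u0-48 for x in d])
def cor(v,z):return [np.array([v[0]+65.05*np.cos(v[2]+k*np.pi/2),v[1]+65.05*np.sin(v[2]+k*np.pi/2),z]) for k in range(4)]
def run(idx,zf=None):
    def res(v):
        o=[]
        for i in idx:
            for c in cor(v,zf or v[3]):
                u=proj(P[i],c);o+=list(min((m-u for m in M[i]),key=np.linalg.norm))
        return o
    f=least_squares(res,[503,-189,.5,122],x_scale=[1,1,.02,1],diff_step=1e-4);print(idx,zf,f.x.round(3),np.sqrt(np.mean(f.fun**2)).round(2));return f.x
v=run([0,1]);[run([1],z) for z in(120,123)];[run([0],z) for z in(120,123)]
print(np.round(cor(v,105.8),1))
E
```

```text
[0, 1] None [ 5.03628e+02 -1.88859e+02  4.98000e-01  1.22949e+02] 0.48
[1] 120 [ 5.04791e+02 -1.88773e+02  4.94000e-01  1.22000e+02] 0.15
[1] 123 [ 5.05013e+02 -1.88680e+02  4.94000e-01  1.22000e+02] 0.11
[0] 120 [ 502.601 -194.409    0.503  122.   ] 0.19
[0] 123 [ 502.244 -189.188    0.503  122.   ] 0.21
[[ 560.8 -157.8  105.8]
 [ 472.6 -131.7  105.8]
 [ 446.5 -219.9  105.8]
 [ 534.7 -246.   105.8]]
```

```bash
python3 -m crank '[[-40,-38,0,0,0,0],[-80,-75,0,0,0,0],[-115,-108,0,0,0,0],[-150,-141,0,0,0,0],[-185,-174,0,0,0,0],[-220,-207,0,0,0,0],[-255,-240,0,0,0,0],[-290,-273,0,0,0,0],[-325,-306,0,0,0,0],[-360,-340,0,0,0,0],[-398,-376,0,0,0,0],[-412,-415,0,0,0,0],[-425,-452,0,0,0,0],[-440,-490,0,0,0,0],[-452,-525,0,0,0,0],[-465,-562,0,0,0,0],[-480,-602,0,0,0,0],[-480,-602,0,0,0,0]]'; python3 -c "
from h import *
s=arm.state();print({k:np.round(v,3).tolist() for k,v in s.items()})"
```

```text
clock: 3.3
tcp_pos: [475.9, -86.6, 231.8]
tcp_rot: [[-0.962, 0.272, 0.001], [0.272, 0.962, -0.005], [-0.003, -0.004, -1.0]]
wrist_force: [0.2, -0.6, -0.9]
width: 85.4
{'clock': 3.3, 'qpos': [0.027, 0.359, 0.144, 1.894, -0.059, 0.891, 1.493], 'joint_vel': [-0.068, -0.008, -0.096, 0.023, -0.047, 0.016, -0.054], 'effort': [0.54, -32.285, 1.307, -15.068, 0.081, -0.059, 0.279], 'tcp_pos': [475.861, -86.594, 231.81], 'tcp_rot': [[-0.962, 0.272, 0.001], [0.272, 0.962, -0.005], [-0.003, -0.004, -1.0]], 'wrist_force': [0.164, -0.569, -0.911], 'wrist_torque': [0.033, 0.013, -0.018], 'width': 85.369}
```

```bash
cat > g.py <<'E'
import sys
from h import *
K=dict(A=(561,-158),B=(473,-132),C=(447,-220),D=(535,-246))
def st():
    T=[];F=[]
    for _ in range(1): s=arm.state()
    R=np.array(s["tcp_rot"]);print("t",round(s["clock"],2),"pos",np.round(s["tcp_pos"],1),"jaw az",round(np.degrees(np.arctan2(R[1,1],R[0,1])),1),"tilt",np.round(np.degrees(R[:2,2]),2),"F",np.round(s["wrist_force"],1),"M",np.round(s["wrist_torque"],3),"w",round(float(s["width"]),1),"q7",round(s["qpos"][6],2))
    return s,R
def to(x,y,z):
    s,R=st();print("shift",np.round(R.T@(np.array([x,y,z])-s["tcp_pos"]),1))
if __name__=="__main__":
    if len(sys.argv)>1:
        k=sys.argv[1];xy=K[k] if k in K else eval(k);to(*xy,float(sys.argv[2]))
    else: st()
E
python3 g.py A 150
```

```text
t 3.3 pos [475.9 -86.6 231.8] jaw az 74.2 tilt [ 0.08 -0.28] F [ 0.2 -0.6 -0.9] M [ 0.033  0.013 -0.018] w 85.4 q7 1.49
shift [-101.1  -45.2   82.3]
```

```bash
python3 -m crank '[[-40,-18,15,0,0,0],[-75,-34,35,0,0,0],[-101,-45,60,0,0,0],[-101,-45,82,0,0,0],[-101,-45,82,0,0,0],[-101,-45,82,0,0,0]]'; python3 g.py A 84; python3 - <<'E'
from h import *
a=arm.get_image("side");b=arm.get_image("top")
u=proj(a,[561,-158,140]).astype(int);v=proj(b,[504,-189,120]).astype(int)
f=lambda p,u:cv2.resize(p["frame"][u[1]-48:u[1]+48,u[0]-48:u[0]+48],(400,400),interpolation=cv2.INTER_CUBIC)
cv2.imwrite("pics/a.png",np.hstack([f(a,u),f(b,v)]))
E
```

```text
clock: 3.9
tcp_pos: [561.6, -147.8, 149.5]
tcp_rot: [[-0.966, 0.26, -0.001], [0.26, 0.966, 0.001], [0.001, 0.0, -1.0]]
wrist_force: [0.3, 0.0, 0.8]
width: 85.3
t 3.9 pos [ 561.6 -147.8  149.5] jaw az 74.9 tilt [-0.04  0.04] F [0.3 0.  0.8] M [ 0.047 -0.033 -0.02 ] w 85.3 q7 1.62
shift [ -2.2 -10.   65.4]
```

View pics/a.png

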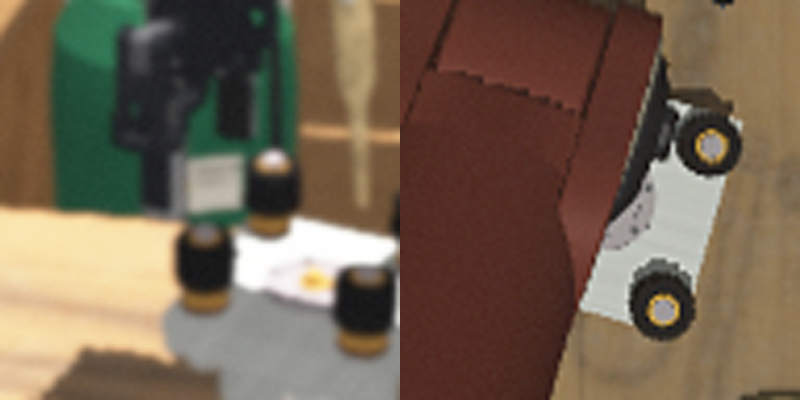

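```bash
python3 -m crank '[[-2,-10,0,0,0,0],[-2,-10,0,0,0,0],[-2,-10,25,0,0,0],[-2,-10,45,0,0,0],[-2,-10,65,0,0,0],[-2,-10,65,0,0,0],[-2,-10,65,0,0,0]]'; python3 g.py A 84
```

```text
clock: 4.7
tcp_pos: [561.2, -159.1, 84.9]
tcp_rot: [[-0.965, 0.261, 0.0], [0.261, 0.965, -0.0], [-0.001, -0.0, -1.0]]
wrist_force: [0.0, -0.1, 0.4]
width: 85.1
t 4.7 pos [ 561.2 -159.1   84.9] jaw az 74.9 tilt [ 0.03 -0.02] F [ 0.  -0.1  0.4] M [ 0.035 -0.03   0.039] w 85.1 q7 1.65
shift [0.5 1.  0.9]
```

```bash
cat >> g.py <<'E'
def avg(n):
    Z=[];F=[]
    for i in range(n):
        if i: arm.get_image("side")
        s=arm.state();Z.append(s["wrist_torque"]);F.append(s["wrist_force"])
    Z=np.array(Z);print("Mz",np.round(Z[:,2],3),"M mean",Z.mean(0).round(3),"F mean",np.mean(F,0).round(1))
E
python3 -m crank '[[0,0,0,0,0,0],[0,0,0,0,0,0],[0,0,0,0,0,0],[0,0,0,0,0,0],[0,0,0,0,0,0]]' 0.2; python3 -c "
from g import *
st();avg(4)"
```

```text
clock: 5.2
tcp_pos: [561.4, -158.9, 85.1]
tcp_rot: [[-0.965, 0.261, 0.001], [0.261, 0.965, -0.0], [-0.001, 0.0, -1.0]]
wrist_force: [-1.2, 0.2, 4.7]
width: 32.8
t 5.2 pos [ 561.4 -158.9   85.1] jaw az 74.9 tilt [ 0.06 -0.01] F [-1.2  0.2  4.7] M [0.045 0.138 0.012] w 32.8 q7 1.65
Mz [ 0.012 -0.018  0.031  0.014] M mean [0.088 0.209 0.01 ] F mean [-1.1  0.6  5.4]
```

```bash
python3 -m crank '[[0,0,0.2,0,0,5],[0,0,0.5,0,0,10],[0,0,0.5,0,0,10]]'; python3 -c "
from g import *
st();avg(4)"
```

```text
clock: 5.65
tcp_pos: [561.3, -159.0, 84.5]
tcp_rot: [[-0.905, 0.426, 0.001], [0.426, 0.905, -0.001], [-0.001, -0.0, -1.0]]
wrist_force: [-0.9, -0.1, 4.9]
width: 33.0
t 5.65 pos [ 561.3 -159.    84.5] jaw az 64.8 tilt [ 0.05 -0.04] F [-0.9 -0.1  4.9] M [-0.005  0.226 -0.053] w 33.0 q7 1.52
Mz [-0.053 -0.03  -0.007 -0.069] M mean [ 0.034  0.24  -0.039] F mean [-0.4  0.1  5. ]
```

```bash
python3 -m crank '[[0,0,0.4,0,0,7],[0,0,0.4,0,0,7]]'; python3 -c "
from g import *
st();avg(4)"
```

```text
clock: 6.0
tcp_pos: [561.2, -159.1, 84.1]
tcp_rot: [[-0.846, 0.533, 0.001], [0.533, 0.846, -0.001], [-0.001, -0.0, -1.0]]
wrist_force: [-1.2, -0.1, 4.7]
width: 32.6
t 6.0 pos [ 561.2 -159.1   84.1] jaw az 57.8 tilt [ 0.04 -0.04] F [-1.2 -0.1  4.7] M [ 0.008  0.219 -0.05 ] w 32.6 q7 1.43
Mz [-0.05  -0.027 -0.079 -0.048] M mean [ 0.007  0.229 -0.051] F mean [-1.5  0.1  5.4]
```

```bash
python3 -m crank '[[0,0,0.3,0,0,6],[0,0,0.3,0,0,6]]'; python3 -c "
from g import *
avg(4)"
```

```text
clock: 6.35
tcp_pos: [561.2, -159.2, 83.8]
tcp_rot: [[-0.786, 0.619, 0.001], [0.619, 0.786, -0.001], [-0.001, -0.0, -1.0]]
wrist_force: [-0.7, -0.3, 5.4]
width: 32.9
Mz [-0.093 -0.066 -0.019 -0.003] M mean [ 0.012  0.222 -0.045] F mean [-0.8 -0.1  5.4]
```

```bash
python3 -m crank '[[0,0,0.3,0,0,6],[0,0,0.3,0,0,6]]'; python3 -c "
from g import *
avg(4)"
```

```text
clock: 6.7
tcp_pos: [561.2, -159.3, 83.5]
tcp_rot: [[-0.717, 0.697, 0.001], [0.697, 0.717, -0.001], [-0.001, -0.0, -1.0]]
wrist_force: [0.3, 0.6, 5.4]
width: 32.5
Mz [-0.039 -0.037 -0.045 -0.024] M mean [-0.01   0.243 -0.037] F mean [-0.7 -0.   5.1]
```

```bash
python3 -m crank '[[0,0,0.4,0,0,7],[0,0,0.4,0,0,7]]'; python3 -c "
from g import *
avg(4)"
```

```text
clock: 7.05
tcp_pos: [561.1, -159.3, 83.1]
tcp_rot: [[-0.626, 0.78, 0.0], [0.78, 0.626, -0.001], [-0.001, -0.0, -1.0]]
wrist_force: [-1.6, 0.5, 5.1]
width: 32.8
Mz [-0.037 -0.008 -0.037 -0.035] M mean [-0.038  0.301 -0.029] F mean [-1.3 -0.1  6. ]
```

```bash
python3 -m crank '[[0,0,0.3,0,0,5],[0,0,0.3,0,0,5]]'; python3 -c "
from g import *
avg(4)"
```

```text
clock: 7.4
tcp_pos: [561.0, -159.4, 82.9]
tcp_rot: [[-0.556, 0.831, 0.0], [0.831, 0.556, -0.001], [-0.001, -0.0, -1.0]]
wrist_force: [-0.6, -0.2, 5.8]
width: 32.6
Mz [0.076 0.015 0.022 0.045] M mean [-0.043  0.381  0.04 ] F mean [-1.6  0.1  6.1]
```

```bash
python3 -m crank '[[0,0,0,0,0,0],[0,0,0,0,0,0],[0,0,0,0,0,0]]' 0.8;python3 -c "
from g import *
avg(3)"; python3 g.py C 130
```

```text
clock: 7.85
tcp_pos: [560.9, -158.5, 81.7]
tcp_rot: [[-0.558, 0.83, -0.001], [0.83, 0.558, 0.0], [0.001, -0.0, -1.0]]
wrist_force: [-0.3, -0.6, 0.9]
width: 68.3
Mz [-0.012 -0.025  0.01 ] M mean [ 0.013 -0.007 -0.009] F mean [0.5 0.1 0.4]
t 7.95 pos [ 560.9 -158.6   81.8] jaw az 33.9 tilt [-0.03  0.01] F [ 0.8  0.1 -0.2] M [0.015 0.012 0.01 ] w 68.0 q7 1.13
shift [  12.6 -128.8  -48.2]
```

```bash
python3 -m crank '[[0,0,-30,0,0,0],[0,0,-48,0,0,0],[4,-40,-48,0,0,-8],[8,-80,-48,0,0,-16],[12,-128,-48,0,0,-24],[12,-128,-48,0,0,-32],[12,-128,-48,0,0,-40],[12,-128,-48,0,0,-40]]'; python3 g.py C 84
```

```text
clock: 8.75
tcp_pos: [447.8, -220.6, 130.3]
tcp_rot: [[-0.96, 0.279, 0.0], [0.279, 0.96, 0.0], [-0.0, 0.0, -1.0]]
wrist_force: [-0.3, 0.1, 0.4]
width: 68.1
t 8.75 pos [ 447.8 -220.6  130.3] jaw az 73.8 tilt [0.03 0.01] F [-0.3  0.1  0.4] M [ 0.023 -0.004 -0.016] w 68.1 q7 1.81
shift [ 0.9  0.4 46.3]
```

```bash
python3 -m crank '[[1,0.5,20,0,0,0],[1,0.5,46,0,0,0],[1,0.5,46,0,0,0],[1,0.5,46,0,0,0]]';python3 -m crank '[[0,0,0,0,0,0],[0,0,0,0,0,0],[0,0,0,0,0,0],[0,0,0,0,0,0]]' 0.2; python3 -c "
from g import *
avg(4)"; python3 -m crank '[[0,0,0.2,0,0,4],[0,0,0.4,0,0,8],[0,0,0.4,0,0,8]]';  python3 -c "
from g import *
st();avg(4)"
```

```text
clock: 9.15
tcp_pos: [447.3, -219.2, 84.1]
tcp_rot: [[-0.96, 0.279, -0.001], [0.279, 0.96, 0.0], [0.001, -0.0, -1.0]]
wrist_force: [0.5, 0.2, 1.2]
width: 68.1
clock: 9.55
tcp_pos: [447.7, -221.4, 85.5]
tcp_rot: [[-0.96, 0.279, 0.002], [0.279, 0.96, -0.003], [-0.003, -0.002, -1.0]]
wrist_force: [-1.2, -3.0, 6.6]
width: 32.8
Mz [ 0.041  0.02   0.004 -0.06 ] M mean [-0.597  0.379  0.001] F mean [-1.8 -2.9  6.1]
clock: 10.0
tcp_pos: [447.6, -221.5, 85.0]
tcp_rot: [[-0.912, 0.411, 0.002], [0.411, 0.912, -0.003], [-0.003, -0.002, -1.0]]
wrist_force: [-1.1, -2.7, 6.1]
width: 32.3
t 10.0 pos [ 447.6 -221.5   85. ] jaw az 65.7 tilt [ 0.12 -0.19] F [-1.1 -2.7  6.1] M [-0.691  0.401 -0.013] w 32.3 q7 1.73
Mz [-0.013  0.014 -0.07  -0.023] M mean [-0.688  0.42  -0.023] F mean [-1.6 -3.5  6.2]
```

```bash
python3 -m crank '[[-0.8,-1.8,0.2,0,0,4],[-0.8,-1.8,0.3,0,0,6],[-0.8,-1.8,0.3,0,0,6]]';  python3 -c "
from g import *
st();avg(4)"; python3 -m crank '[[0,0,0.3,0,0,5],[0,0,0.3,0,0,5]]';  python3 -c "
from g import *
st();avg(4)"
```

```text
clock: 10.45
tcp_pos: [447.5, -221.7, 84.7]
tcp_rot: [[-0.865, 0.503, 0.001], [0.503, 0.865, -0.001], [-0.001, 0.0, -1.0]]
wrist_force: [-2.0, 0.1, 7.7]
width: 32.9
t 10.45 pos [ 447.5 -221.7   84.7] jaw az 59.8 tilt [ 0.07 -0.03] F [-2.   0.1  7.7] M [-0.133  0.39  -0.066] w 32.9 q7 1.66
Mz [-0.066  0.005  0.036 -0.082] M mean [-0.142  0.421 -0.027] F mean [-1.9 -0.   7.6]
clock: 10.8
tcp_pos: [447.4, -221.8, 84.4]
tcp_rot: [[-0.817, 0.577, 0.001], [0.577, 0.817, -0.001], [-0.001, 0.0, -1.0]]
wrist_force: [-2.0, -0.4, 8.6]
width: 32.6
t 10.8 pos [ 447.4 -221.8   84.4] jaw az 54.8 tilt [ 0.07 -0.04] F [-2.  -0.4  8.6] M [-0.11   0.451 -0.018] w 32.6 q7 1.6
Mz [-0.018  0.057 -0.022 -0.004] M mean [-0.119  0.472  0.003] F mean [-2.2 -0.2  8.1]
```

```bash
python3 -m crank '[[0,0,0.1,0,0,6],[0,0,0.1,0,0,6]]';  python3 -c "
from g import *
avg(5)"; python3 -m crank '[[0,0,0.2,0,0,5],[0,0,0.2,0,0,5]]';  python3 -c "
from g import *
st();avg(5)"
```

```text
clock: 11.15
tcp_pos: [447.3, -221.9, 84.2]
tcp_rot: [[-0.752, 0.659, 0.001], [0.659, 0.752, -0.001], [-0.001, -0.0, -1.0]]
wrist_force: [-1.9, -0.5, 6.8]
width: 32.5
Mz [ 0.038  0.049 -0.023 -0.012  0.029] M mean [-0.212  0.452  0.016] F mean [-1.9 -0.6  7. ]
clock: 11.55
tcp_pos: [447.3, -222.0, 84.0]
tcp_rot: [[-0.692, 0.722, 0.001], [0.722, 0.692, -0.001], [-0.001, 0.0, -1.0]]
wrist_force: [-1.1, -1.1, 7.3]
width: 32.8
t 11.55 pos [ 447.3 -222.    84. ] jaw az 43.8 tilt [ 0.06 -0.06] F [-1.1 -1.1  7.3] M [-0.227  0.481  0.097] w 32.8 q7 1.47
Mz [0.097 0.009 0.109 0.046 0.041] M mean [-0.224  0.48   0.06 ] F mean [-2.  -0.7  7.2]
```

```bash
sed -i 's/^K=.*/K=dict(A=(561.2,-159),B=(473.6,-133.7),C=(447.5,-222),D=(535.5,-247.5))/' g.py; python3 -m crank '[[0,0,0,0,0,0],[0,0,0,0,0,0],[0,0,-20,0,0,0],[0,0,-46,0,0,0],[0,0,-46,0,0,0]]' 0.8; python3 g.py B 130
```

```text
clock: 12.25
tcp_pos: [449.2, -222.1, 131.3]
tcp_rot: [[-0.694, 0.72, 0.006], [0.72, 0.694, -0.002], [-0.005, 0.003, -1.0]]
wrist_force: [0.9, -0.2, -0.3]
width: 68.1
t 12.25 pos [ 449.2 -222.1  131.3] jaw az 43.9 tilt [ 0.32 -0.13] F [ 0.9 -0.2 -0.3] M [-0.009 -0.04   0.066] w 68.1 q7 1.44
shift [46.8 78.8  1.2]
```

```bash
python3 -m crank '[[23,39,0,0,0,-8],[47,79,0,0,0,-16],[47,79,0,0,0,-24],[47,79,0,0,0,-30],[47,79,0,0,0,-30]]'; python3 g.py B 84
```

```text
clock: 12.75
tcp_pos: [471.4, -131.9, 128.2]
tcp_rot: [[-0.961, 0.276, -0.001], [0.276, 0.961, 0.001], [0.001, 0.001, -1.0]]
wrist_force: [0.2, 0.8, -1.1]
width: 68.3
t 12.75 pos [ 471.4 -131.9  128.2] jaw az 73.9 tilt [-0.05  0.06] F [ 0.2  0.8 -1.1] M [-0.015 -0.002 -0.008] w 68.3 q7 1.66
shift [-2.7 -1.1 44.2]
```

```bash
python3 -m crank '[[-2.5,-1,20,0,0,0],[-2.5,-1,44,0,0,0],[-2.5,-1,44,0,0,0],[-2.5,-1,44,0,0,0]]'; python3 g.py B 84; python3 -m crank '[[0,0,0,0,0,0],[0,0,0,0,0,0],[0,0,0,0,0,0],[0,0,0,0,0,0]]' 0.2; python3 -c "
from g import *
st();avg(4)"
```

```text
clock: 13.15
tcp_pos: [473.3, -134.5, 84.6]
tcp_rot: [[-0.96, 0.279, -0.002], [0.279, 0.96, 0.0], [0.002, -0.0, -1.0]]
wrist_force: [-0.3, 0.6, -0.1]
width: 68.4
t 13.15 pos [ 473.3 -134.5   84.6] jaw az 73.8 tilt [-0.09  0.01] F [-0.3  0.6 -0.1] M [-0.01  -0.005  0.005] w 68.4 q7 1.67
shift [-0.1  0.9  0.6]
clock: 13.55
tcp_pos: [474.7, -133.4, 86.0]
tcp_rot: [[-0.961, 0.277, 0.002], [0.277, 0.961, 0.001], [-0.002, 0.002, -1.0]]
wrist_force: [0.8, 3.5, 6.1]
width: 32.8
t 13.55 pos [ 474.7 -133.4   86. ] jaw az 73.9 tilt [0.13 0.06] F [0.8 3.5 6.1] M [ 0.551  0.057 -0.008] w 32.8 q7 1.68
Mz [-0.008 -0.001 -0.018 -0.026] M mean [ 0.58   0.072 -0.013] F mean [-0.2  2.7  6.4]
```

```bash
python3 -m crank '[[0.4,1.5,0,0,0,4],[0.4,1.5,0.2,0,0,8],[0.4,1.5,0.2,0,0,8]]';  python3 -c "
from g import *
avg(4)"; python3 -m crank '[[0,0,0.2,0,0,5],[0,0,0.2,0,0,5]]';  python3 -c "
from g import *
st();avg(4)"
```

```text
clock: 14.0
tcp_pos: [474.6, -133.7, 85.6]
tcp_rot: [[-0.913, 0.409, 0.002], [0.409, 0.913, -0.002], [-0.003, -0.001, -1.0]]
wrist_force: [-1.3, -0.4, 5.4]
width: 32.6
Mz [-0.052 -0.002  0.053 -0.018] M mean [-0.134  0.033 -0.005] F mean [-0.4 -0.7  5.7]
clock: 14.35
tcp_pos: [474.5, -133.9, 85.3]
tcp_rot: [[-0.873, 0.487, 0.002], [0.487, 0.873, -0.002], [-0.003, -0.0, -1.0]]
wrist_force: [0.6, -1.3, 6.1]
width: 32.5
t 14.35 pos [ 474.5 -133.9   85.3] jaw az 60.9 tilt [ 0.13 -0.1 ] F [ 0.6 -1.3  6.1] M [-0.179  0.117  0.01 ] w 32.5 q7 1.52
Mz [ 0.01  -0.057 -0.001 -0.058] M mean [-0.168  0.065 -0.026] F mean [-0.2 -1.2  5.4]
```

```bash
python3 -m crank '[[0,0,0.2,0,0,5],[0,0,0.2,0,0,5]]';  python3 -c "
from g import *
avg(4)"; python3 -m crank '[[0,0,0.2,0,0,4],[0,0,0.2,0,0,4]]';  python3 -c "
from g import *
st();avg(4)"
```

```text
clock: 14.7
tcp_pos: [474.3, -134.1, 85.0]
tcp_rot: [[-0.828, 0.561, 0.002], [0.561, 0.828, -0.002], [-0.003, -0.0, -1.0]]
wrist_force: [-0.7, -1.8, 5.4]
width: 32.4
Mz [ 0.019 -0.056 -0.02  -0.031] M mean [-0.28   0.108 -0.022] F mean [-0.5 -1.7  5.3]
clock: 15.05
tcp_pos: [474.2, -134.2, 84.8]
tcp_rot: [[-0.787, 0.617, 0.002], [0.617, 0.787, -0.002], [-0.003, -0.0, -1.0]]
wrist_force: [-0.4, -0.9, 5.5]
width: 32.3
t 15.05 pos [ 474.2 -134.2   84.8] jaw az 51.9 tilt [ 0.1  -0.11] F [-0.4 -0.9  5.5] M [-0.335  0.088 -0.02 ] w 32.3 q7 1.41
Mz [-0.02  -0.004 -0.058 -0.042] M mean [-0.336  0.103 -0.031] F mean [-0.7 -1.6  5.5]
```

```bash
python3 -m crank '[[0,0,0.3,0,0,6],[0,0,0.3,0,0,6]]';  python3 -c "
from g import *
avg(4)"; python3 -m crank '[[0,0,0.3,0,0,5],[0,0,0.3,0,0,5]]';  python3 -c "
from g import *
st();avg(4)"
```

```text
clock: 15.4
tcp_pos: [474.1, -134.5, 84.5]
tcp_rot: [[-0.717, 0.697, 0.002], [0.697, 0.717, -0.002], [-0.003, -0.001, -1.0]]
wrist_force: [-1.8, -2.1, 4.8]
width: 32.4
Mz [-0.014 -0.03  -0.007 -0.05 ] M mean [-0.405  0.16  -0.025] F mean [-0.8 -2.4  5.3]
clock: 15.75
tcp_pos: [473.9, -134.6, 84.2]
tcp_rot: [[-0.654, 0.757, 0.001], [0.757, 0.654, -0.002], [-0.003, -0.001, -1.0]]
wrist_force: [-1.6, -1.8, 6.7]
width: 32.8
t 15.75 pos [ 473.9 -134.6   84.2] jaw az 40.8 tilt [ 0.08 -0.14] F [-1.6 -1.8  6.7] M [-0.495  0.219  0.031] w 32.8 q7 1.28
Mz [ 0.031  0.008 -0.003  0.029] M mean [-0.453  0.18   0.017] F mean [-1.7 -2.2  6.1]
```

```bash
python3 -m crank '[[0,0,0.3,0,0,5],[0,0,0.3,0,0,5]]';  python3 -c "
from g import *
st();avg(5)"
```

```text
clock: 16.1
tcp_pos: [473.7, -134.7, 84.0]
tcp_rot: [[-0.586, 0.811, 0.001], [0.811, 0.586, -0.003], [-0.003, -0.001, -1.0]]
wrist_force: [-1.8, -2.6, 6.7]
width: 32.8
t 16.1 pos [ 473.7 -134.7   84. ] jaw az 35.8 tilt [ 0.06 -0.14] F [-1.8 -2.6  6.7] M [-0.536  0.299 -0.014] w 32.8 q7 1.22
Mz [-0.014  0.036  0.087 -0.01   0.039] M mean [-0.489  0.322  0.028] F mean [-1.4 -2.6  6.9]
```

```bash
sed -i 's/B=(473.6,-133.7)/B=(473.5,-134.3)/' g.py; python3 -m crank '[[0,0,0,0,0,0],[0,0,0,0,0,0],[0,0,-20,0,0,0],[0,0,-46,0,0,0],[0,0,-46,0,0,0]]' 0.8; python3 g.py D 130
```

```text
clock: 16.8
tcp_pos: [475.6, -133.2, 131.3]
tcp_rot: [[-0.587, 0.809, 0.005], [0.809, 0.587, -0.001], [-0.004, 0.004, -1.0]]
wrist_force: [-0.3, -0.3, 0.3]
width: 68.0
t 16.8 pos [ 475.6 -133.2  131.3] jaw az 36.0 tilt [ 0.3  -0.06] F [-0.3 -0.3  0.3] M [ 0.003 -0.068 -0.035] w 68.0 q7 1.18
shift [-127.7  -18.6    1.7]
```

```bash
python3 -m crank '[[-45,-6,0,0,0,-8],[-90,-12,0,0,0,-16],[-129,-18,0,0,0,-24],[-129,-18,0,0,0,-32],[-129,-18,0,0,0,-38],[-129,-18,0,0,0,-38]]'; python3 g.py D 84
```

```text
clock: 17.4
tcp_pos: [534.2, -247.7, 127.9]
tcp_rot: [[-0.961, 0.278, -0.002], [0.278, 0.961, 0.002], [0.002, 0.001, -1.0]]
wrist_force: [0.2, 0.4, -0.6]
width: 68.1
t 17.4 pos [ 534.2 -247.7  127.9] jaw az 73.9 tilt [-0.09  0.1 ] F [ 0.2  0.4 -0.6] M [-0.018 -0.022  0.011] w 68.1 q7 1.82
shift [-1.3  0.5 43.9]
```

```bash
python3 -m crank '[[-1,0.5,20,0,0,0],[-1,0.5,44,0,0,0],[-1,0.5,44,0,0,0],[-1,0.5,44,0,0,0]]'; python3 g.py D 84; python3 -m crank '[[0,0,0,0,0,0],[0,0,0,0,0,0],[0,0,0,0,0,0],[0,0,0,0,0,0]]' 0.2; python3 -c "
from g import *
st();avg(4)"
```

```text
clock: 17.8
tcp_pos: [535.6, -247.1, 84.7]
tcp_rot: [[-0.961, 0.278, -0.001], [0.278, 0.961, 0.001], [0.002, 0.0, -1.0]]
wrist_force: [0.0, 0.1, -0.4]
width: 68.1
t 17.8 pos [ 535.6 -247.1   84.7] jaw az 73.9 tilt [-0.08  0.04] F [ 0.   0.1 -0.4] M [-0.015 -0.029  0.016] w 68.1 q7 1.83
shift [ 0.  -0.4  0.7]
clock: 18.2
tcp_pos: [536.7, -247.5, 86.4]
tcp_rot: [[-0.961, 0.277, 0.002], [0.277, 0.961, -0.0], [-0.002, 0.0, -1.0]]
wrist_force: [-0.4, 2.1, 6.2]
width: 32.4
t 18.2 pos [ 536.7 -247.5   86.4] jaw az 73.9 tilt [ 0.12 -0.01] F [-0.4  2.1  6.2] M [0.271 0.115 0.001] w 32.4 q7 1.83
Mz [ 0.001 -0.011 -0.011  0.011] M mean [ 0.325  0.115 -0.002] F mean [-0.4  1.8  6.1]
```

```bash
python3 -m crank '[[0,0.5,0.1,0,0,3],[0,0.5,0.2,0,0,6],[0,0.5,0.2,0,0,6]]';  python3 -c "
from g import *
avg(4)"; python3 -m crank '[[0,0,0.2,0,0,5],[0,0,0.2,0,0,5]]';  python3 -c "
from g import *
st();avg(4)"
```

```text
clock: 18.65
tcp_pos: [536.6, -247.7, 86.1]
tcp_rot: [[-0.926, 0.377, 0.002], [0.377, 0.926, -0.001], [-0.002, -0.0, -1.0]]
wrist_force: [-1.0, 0.1, 6.1]
width: 32.9
Mz [-0.033 -0.012  0.004 -0.038] M mean [ 0.134  0.132 -0.02 ] F mean [-0.6  0.3  5.6]
clock: 19.0
tcp_pos: [536.5, -247.9, 85.8]
tcp_rot: [[-0.89, 0.457, 0.002], [0.457, 0.89, -0.001], [-0.002, -0.001, -1.0]]
wrist_force: [-0.8, 0.6, 5.1]
width: 32.7
t 19.0 pos [ 536.5 -247.9   85.8] jaw az 62.8 tilt [ 0.09 -0.08] F [-0.8  0.6  5.1] M [ 0.054  0.095 -0.001] w 32.7 q7 1.69
Mz [-0.001  0.023  0.019 -0.054] M mean [ 0.097  0.122 -0.003] F mean [-1.   0.4  4.7]
```

```bash
python3 -m crank '[[0,0,0.2,0,0,5],[0,0,0.2,0,0,5]]';  python3 -c "
from g import *
avg(4)"
```

```text
clock: 19.35
tcp_pos: [536.4, -248.1, 85.5]
tcp_rot: [[-0.847, 0.532, 0.001], [0.532, 0.847, -0.002], [-0.002, -0.001, -1.0]]
wrist_force: [-0.4, -0.4, 5.5]
width: 32.8
Mz [-0.004 -0.009 -0.01  -0.053] M mean [ 0.016  0.149 -0.019] F mean [-0.6  0.   5.5]
```

```bash
python3 -m crank '[[0,0,0.3,0,0,5],[0,0,0.3,0,0,5]]';  python3 -c "
from g import *
avg(4)"; python3 -m crank '[[0,0,0.3,0,0,5],[0,0,0.3,0,0,5]]';  python3 -c "
from g import *
avg(4)"
```

```text
clock: 19.7
tcp_pos: [536.3, -248.2, 85.2]
tcp_rot: [[-0.797, 0.604, 0.001], [0.604, 0.797, -0.002], [-0.002, -0.001, -1.0]]
wrist_force: [-0.9, -0.1, 6.1]
width: 32.6
Mz [-0.041 -0.078 -0.045 -0.049] M mean [ 0.009  0.191 -0.053] F mean [-1.1 -0.1  5.8]
clock: 20.05
tcp_pos: [536.2, -248.4, 84.9]
tcp_rot: [[-0.741, 0.671, 0.001], [0.671, 0.741, -0.002], [-0.002, -0.001, -1.0]]
wrist_force: [-1.1, 0.5, 6.1]
width: 32.5
Mz [-0.023 -0.026  0.004 -0.067] M mean [-0.043  0.234 -0.028] F mean [-1.  -0.3  5.9]
```

```bash
python3 -m crank '[[0,0,0.3,0,0,5],[0,0,0.3,0,0,5]]';  python3 -c "
from g import *
st();avg(4)"
```

```text
clock: 20.4
tcp_pos: [536.1, -248.5, 84.7]
tcp_rot: [[-0.68, 0.733, 0.001], [0.733, 0.68, -0.002], [-0.002, -0.001, -1.0]]
wrist_force: [-1.3, -1.1, 5.1]
width: 33.1
t 20.4 pos [ 536.1 -248.5   84.7] jaw az 42.8 tilt [ 0.06 -0.12] F [-1.3 -1.1  5.1] M [-0.005  0.227 -0.009] w 33.1 q7 1.43
Mz [-0.009 -0.     0.034 -0.014] M mean [-0.062  0.258  0.003] F mean [-1.2 -0.8  5.5]
```

```bash
python3 -m crank '[[0,0,0.3,0,0,5],[0,0,0.3,0,0,5]]';  python3 -c "
from g import *
avg(5)"
```

```text
clock: 20.75
tcp_pos: [536.0, -248.6, 84.5]
tcp_rot: [[-0.614, 0.79, 0.001], [0.79, 0.614, -0.002], [-0.002, -0.001, -1.0]]
wrist_force: [-1.8, 0.2, 6.4]
width: 32.5
Mz [0.058 0.06  0.017 0.058 0.073] M mean [-0.058  0.336  0.053] F mean [-1.7  0.2  6.6]
```

```bash
python3 -m crank '[[0,0,0.3,0,0,5],[0,0,0.5,0,0,10],[0,0,0.5,0,0,10]]';  python3 -c "
from g import *
st();avg(3)"; python3 -m crank '[[0,0,0.3,0,0,5],[0,0,0.3,0,0,5]]';  python3 -c "
from g import *
avg(3)"
```

```text
clock: 21.25
tcp_pos: [535.6, -248.9, 84.1]
tcp_rot: [[-0.468, 0.884, 0.0], [0.884, 0.468, -0.003], [-0.002, -0.001, -1.0]]
wrist_force: [-3.1, -0.8, 7.0]
width: 32.2
t 21.25 pos [ 535.6 -248.9   84.1] jaw az 27.9 tilt [ 0.01 -0.15] F [-3.1 -0.8  7. ] M [-0.064  0.481  0.142] w 32.2 q7 1.24
Mz [0.142 0.064 0.076] M mean [-0.071  0.468  0.094] F mean [-2.7 -0.9  7.5]
clock: 21.55
tcp_pos: [535.5, -248.9, 83.9]
tcp_rot: [[-0.389, 0.921, 0.0], [0.921, 0.389, -0.002], [-0.002, -0.001, -1.0]]
wrist_force: [-2.7, -1.0, 9.1]
width: 32.6
Mz [0.182 0.181 0.106] M mean [-0.049  0.544  0.156] F mean [-2.7 -0.7  8.3]
```

```bash
python3 -m crank '[[0,0,0.3,0,0,5],[0,0,0.4,0,0,9],[0,0,0.4,0,0,9]]';  python3 -c "
from g import *
st();avg(3)"; python3 -m crank '[[0,0,0.2,0,0,5],[0,0,0.2,0,0,5]]';  python3 -c "
from g import *
avg(3)"
```

```text
clock: 21.95
tcp_pos: [535.2, -249.0, 83.6]
tcp_rot: [[-0.24, 0.971, -0.001], [0.971, 0.24, -0.003], [-0.002, -0.001, -1.0]]
wrist_force: [-3.3, -0.4, 8.6]
width: 32.5
t 21.95 pos [ 535.2 -249.    83.6] jaw az 13.9 tilt [-0.03 -0.15] F [-3.3 -0.4  8.6] M [-0.111  0.693  0.21 ] w 32.5 q7 1.06
Mz [0.21  0.188 0.221] M mean [-0.089  0.658  0.206] F mean [-3.3 -0.6  8.9]
clock: 22.25
tcp_pos: [535.0, -249.1, 83.4]
tcp_rot: [[-0.155, 0.988, -0.001], [0.988, 0.155, -0.003], [-0.002, -0.001, -1.0]]
wrist_force: [-3.4, 0.5, 9.5]
width: 32.9
Mz [0.248 0.242 0.258] M mean [-0.083  0.721  0.25 ] F mean [-3.4  0.1  9.1]
```

```bash
python3 -m crank '[[0,0,0.2,0,0,4],[0,0,0.2,0,0,4]]';  python3 -c "
from g import *
st();avg(3)"
```

```text
clock: 22.55
tcp_pos: [534.8, -249.1, 83.3]
tcp_rot: [[-0.086, 0.996, -0.001], [0.996, 0.086, -0.002], [-0.002, -0.001, -1.0]]
wrist_force: [-3.7, -0.6, 10.0]
width: 32.5
t 22.55 pos [ 534.8 -249.1   83.3] jaw az 4.9 tilt [-0.06 -0.14] F [-3.7 -0.6 10. ] M [-0.041  0.832  0.337] w 32.5 q7 0.94
Mz [0.337 0.287 0.344] M mean [-0.031  0.814  0.323] F mean [-4.  -0.4  9.8]
```

```bash
python3 -m crank '[[0,0,0.1,0,0,3],[0,0,0.1,0,0,3]]';  python3 -c "
from g import *
avg(3)"; python3 -m crank '[[0,0,0.1,0,0,2],[0,0,0.1,0,0,2]]';  python3 -c "
from g import *
avg(3)"
```

```text
clock: 22.85
tcp_pos: [534.7, -249.1, 83.3]
tcp_rot: [[-0.034, 0.999, -0.001], [0.999, 0.034, -0.002], [-0.002, -0.001, -1.0]]
wrist_force: [-4.9, -0.1, 10.0]
width: 32.4
Mz [0.365 0.435 0.386] M mean [-0.042  0.846  0.395] F mean [-4.6 -0.2 10.5]
clock: 23.15
tcp_pos: [534.7, -249.1, 83.2]
tcp_rot: [[0.0, 1.0, -0.001], [1.0, -0.0, -0.002], [-0.002, -0.001, -1.0]]
wrist_force: [-4.3, -1.1, 10.5]
width: 32.9
Mz [0.385 0.42  0.376] M mean [0.003 0.919 0.394] F mean [-4.4 -0.9 11.1]
```

```bash
python3 -m crank '[[0,0,0,0,0,3],[0,0,0,0,0,3]]';  python3 -c "
from g import *
st();avg(4)"
```

```text
clock: 23.45
tcp_pos: [534.5, -249.1, 83.2]
tcp_rot: [[0.052, 0.999, -0.002], [0.999, -0.052, -0.002], [-0.002, -0.002, -1.0]]
wrist_force: [-4.9, 0.2, 10.8]
width: 32.5
t 23.45 pos [ 534.5 -249.1   83.2] jaw az -3.0 tilt [-0.1  -0.14] F [-4.9  0.2 10.8] M [-0.     0.874  0.492] w 32.5 q7 0.83
Mz [0.492 0.53  0.513 0.503] M mean [-0.023  0.945  0.51 ] F mean [-4.6  0.2 10.6]
```

```bash
sed -i 's/D=(535.5,-247.5)/D=(534.8,-248.7)/' g.py; python3 -m crank '[[0,0,0,0,0,0],[0,0,0,0,0,0],[0,0,-20,0,0,0],[0,0,-46,0,0,0],[0,0,-46,0,0,0],[0,0,-46,0,0,0]]' 0.8; python3 g.py B 130
```

```text
clock: 24.2
tcp_pos: [536.3, -246.9, 127.4]
tcp_rot: [[0.054, 0.999, 0.0], [0.999, -0.054, 0.0], [0.0, 0.0, -1.0]]
wrist_force: [-0.3, 0.1, 0.1]
width: 68.2
t 24.2 pos [ 536.3 -246.9  127.4] jaw az -3.1 tilt [0.03 0.01] F [-0.3  0.1  0.1] M [ 0.049 -0.031 -0.015] w 68.2 q7 0.79
shift [109.1 -68.7  -2.6]
```

```bash
python3 -m crank '[[36,-23,-2,0,0,-8],[72,-46,-2,0,0,-16],[109,-69,-2,0,0,-24],[109,-69,-2,0,0,-32],[109,-69,-2,0,0,-35],[109,-69,-2,0,0,-35],[109,-69,-2,0,0,-35]]'; python3 g.py B 83
```

```text
clock: 24.9
tcp_pos: [472.6, -134.5, 128.8]
tcp_rot: [[-0.527, 0.85, -0.002], [0.85, 0.527, 0.0], [0.001, -0.001, -1.0]]
wrist_force: [0.2, 0.5, -1.0]
width: 68.5
t 24.9 pos [ 472.6 -134.5  128.8] jaw az 31.8 tilt [-0.09  0.02] F [ 0.2  0.5 -1. ] M [ 0.036 -0.025  0.011] w 68.5 q7 1.15
shift [-0.3  0.9 45.8]
```

```bash
python3 -m crank '[[0,1,20,0,0,0],[0,1,45,0,0,0],[0,1,45,0,0,0],[0,1,45,0,0,0]]'; python3 -m crank '[[0,0,0,0,0,0],[0,0,0,0,0,0],[0,0,0,0,0,0],[0,0,0,0,0,0]]' 0.2; python3 -c "
from g import *
st();avg(3)"; python3 -m crank '[[0,0,0.3,0,0,5],[0,0,0.3,0,0,5]]';python3 -c "
from g import *
st();avg(3)"
```

```text
clock: 25.3
tcp_pos: [473.6, -134.4, 84.2]
tcp_rot: [[-0.527, 0.85, -0.002], [0.85, 0.527, -0.0], [0.001, -0.001, -1.0]]
wrist_force: [0.7, -0.2, 0.8]
width: 68.5
clock: 25.7
tcp_pos: [473.6, -134.9, 85.7]
tcp_rot: [[-0.528, 0.849, 0.001], [0.849, 0.528, -0.001], [-0.001, 0.0, -1.0]]
wrist_force: [-2.7, -0.1, 4.5]
width: 32.7
t 25.7 pos [ 473.6 -134.9   85.7] jaw az 31.8 tilt [ 0.03 -0.04] F [-2.7 -0.1  4.5] M [-0.141  0.529  0.005] w 32.7 q7 1.19
Mz [0.005 0.008 0.051] M mean [-0.145  0.506  0.021] F mean [-2.5 -0.2  4.5]
clock: 26.0
tcp_pos: [473.4, -135.0, 85.5]
tcp_rot: [[-0.451, 0.893, 0.0], [0.893, 0.451, -0.001], [-0.001, -0.0, -1.0]]
wrist_force: [-1.3, -1.6, 6.3]
width: 32.4
t 26.0 pos [ 473.4 -135.    85.5] jaw az 26.8 tilt [ 0.01 -0.04] F [-1.3 -1.6  6.3] M [-0.146  0.664  0.13 ] w 32.4 q7 1.13
Mz [0.13  0.117 0.09 ] M mean [-0.145  0.632  0.112] F mean [-2.4 -1.2  6.5]
```

```bash
python3 -m crank '[[0,0,0.2,0,0,5],[0,0,0.4,0,0,9],[0,0,0.4,0,0,9]]';python3 -c "
from g import *
avg(3)";  python3 -m crank '[[0,0,0.2,0,0,5],[0,0,0.2,0,0,5]]';python3 -c "
from g import *
st();avg(3)"
```

```text
clock: 26.4
tcp_pos: [473.0, -135.1, 85.2]
tcp_rot: [[-0.306, 0.952, -0.001], [0.952, 0.306, -0.001], [-0.001, -0.001, -1.0]]
wrist_force: [-3.1, -1.1, 8.3]
width: 32.7
Mz [0.199 0.262 0.267] M mean [-0.188  0.778  0.243] F mean [-3.2 -1.2  7.7]
clock: 26.7
tcp_pos: [472.8, -135.1, 85.0]
tcp_rot: [[-0.222, 0.975, -0.001], [0.975, 0.222, -0.001], [-0.001, -0.001, -1.0]]
wrist_force: [-3.6, -1.3, 8.2]
width: 33.1
t 26.7 pos [ 472.8 -135.1   85. ] jaw az 12.8 tilt [-0.05 -0.04] F [-3.6 -1.3  8.2] M [-0.196  0.805  0.284] w 33.1 q7 0.96
Mz [0.284 0.243 0.249] M mean [-0.216  0.822  0.259] F mean [-4.2 -0.9  7.8]
```

```bash
python3 -m crank '[[0,0,0.2,0,0,5],[0,0,0.2,0,0,5]]';python3 -c "
from g import *
avg(3)";  python3 -m crank '[[0,0,0.2,0,0,4],[0,0,0.2,0,0,4]]';python3 -c "
from g import *
st();avg(3)"
```

```text
clock: 27.0
tcp_pos: [472.6, -135.2, 84.8]
tcp_rot: [[-0.137, 0.991, -0.001], [0.991, 0.137, -0.001], [-0.001, -0.001, -1.0]]
wrist_force: [-3.9, -1.2, 8.6]
width: 32.5
Mz [0.319 0.224 0.256] M mean [-0.212  0.948  0.266] F mean [-3.9 -1.1  8.4]
clock: 27.3
tcp_pos: [472.5, -135.2, 84.6]
tcp_rot: [[-0.068, 0.998, -0.001], [0.998, 0.068, -0.001], [-0.001, -0.001, -1.0]]
wrist_force: [-4.9, -1.8, 7.4]
width: 32.8
t 27.3 pos [ 472.5 -135.2   84.6] jaw az 3.9 tilt [-0.08 -0.04] F [-4.9 -1.8  7.4] M [-0.249  0.986  0.326] w 32.8 q7 0.85
Mz [0.326 0.283 0.311] M mean [-0.229  1.01   0.307] F mean [-4.7 -1.3  8.6]
```

```bash
python3 -m crank '[[0,0,0.2,0,0,5],[0,0,0.2,0,0,5]]';python3 -c "
from g import *
avg(3)";  python3 -m crank '[[0,0,0.2,0,0,3],[0,0,0.2,0,0,3]]';python3 -c "
from g import *
st();avg(3)"
```

```text
clock: 27.6
tcp_pos: [472.2, -135.2, 84.4]
tcp_rot: [[0.02, 1.0, -0.002], [1.0, -0.02, -0.001], [-0.001, -0.002, -1.0]]
wrist_force: [-4.3, -0.2, 9.3]
width: 32.6
Mz [0.388 0.345 0.337] M mean [-0.241  1.082  0.357] F mean [-4.9 -0.7  9.4]
clock: 27.9
tcp_pos: [472.1, -135.2, 84.4]
tcp_rot: [[0.071, 0.997, -0.002], [0.997, -0.071, -0.0], [-0.0, -0.002, -1.0]]
wrist_force: [-6.4, -0.7, 11.0]
width: 32.5
t 27.9 pos [ 472.1 -135.2   84.4] jaw az -4.1 tilt [-0.11 -0.02] F [-6.4 -0.7 11. ] M [-0.214  1.253  0.456] w 32.5 q7 0.75
Mz [0.456 0.448 0.47 ] M mean [-0.217  1.202  0.458] F mean [-6.1 -0.5 10.9]
```

```bash
python3 -m crank '[[0,0,0,0,0,4],[0,0,0,0,0,4]]';python3 -c "
from g import *
st();avg(4)"
```

```text
clock: 28.2
tcp_pos: [471.9, -135.2, 84.4]
tcp_rot: [[0.14, 0.99, -0.002], [0.99, -0.14, -0.0], [-0.001, -0.002, -1.0]]
wrist_force: [-6.1, -1.3, 11.1]
width: 32.3
t 28.2 pos [ 471.9 -135.2   84.4] jaw az -8.1 tilt [-0.13 -0.02] F [-6.1 -1.3 11.1] M [-0.195  1.218  0.521] w 32.3 q7 0.7
Mz [0.521 0.531 0.505 0.458] M mean [-0.198  1.249  0.504] F mean [-5.8 -1.  10.7]
```

```bash
python3 -m crank '[[0,0,0,0,0,3],[0,0,0,0,0,3]]';python3 -c "
from g import *
st();avg(4)"
```

```text
clock: 28.55
tcp_pos: [471.8, -135.2, 84.4]
tcp_rot: [[0.191, 0.982, -0.002], [0.982, -0.191, -0.0], [-0.001, -0.002, -1.0]]
wrist_force: [-6.2, -1.3, 10.8]
width: 32.8
t 28.55 pos [ 471.8 -135.2   84.4] jaw az -11.0 tilt [-0.14 -0.02] F [-6.2 -1.3 10.8] M [-0.201  1.267  0.612] w 32.8 q7 0.67
Mz [0.612 0.615 0.652 0.608] M mean [-0.2    1.272  0.622] F mean [-6.2 -1.4 11. ]
```

```bash
sed -i 's/B=(473.5,-134.3)/B=(472.5,-135)/' g.py; python3 -m crank '[[0,0,0,0,0,0],[0,0,0,0,0,0],[0,0,-20,0,0,0],[0,0,-44,0,0,0],[0,0,-44,0,0,0]]' 0.8; python3 g.py D 130
```

```text
clock: 29.2
tcp_pos: [476.2, -134.9, 129.2]
tcp_rot: [[0.192, 0.981, 0.006], [0.981, -0.192, -0.002], [-0.001, 0.006, -1.0]]
wrist_force: [0.1, -0.6, 0.9]
width: 68.2
t 29.2 pos [ 476.2 -134.9  129.2] jaw az -11.1 tilt [ 0.35 -0.1 ] F [ 0.1 -0.6  0.9] M [-0.02  -0.057 -0.004] w 68.2 q7 0.6
shift [-100.4   79.4   -0.2]
```

```bash
python3 -m crank '[[-34,27,0,0,0,-8],[-68,54,0,0,0,-16],[-100,81,0,0,0,-24],[-100,81,0,0,0,-32],[-100,81,0,0,0,-35],[-100,81,0,0,0,-35],[-100,81,0,0,0,-35]]'; python3 g.py D 82
```

```text
clock: 29.9
tcp_pos: [534.0, -247.3, 126.2]
tcp_rot: [[-0.404, 0.915, -0.001], [0.915, 0.404, 0.001], [0.001, -0.0, -1.0]]
wrist_force: [0.4, -0.9, 0.4]
width: 68.3
t 29.9 pos [ 534.  -247.3  126.2] jaw az 23.8 tilt [-0.03  0.05] F [ 0.4 -0.9  0.4] M [-0.033 -0.017  0.004] w 68.3 q7 1.18
shift [-1.6  0.2 44.2]
```

```bash
python3 -m crank '[[-1.5,0,20,0,0,0],[-1.5,0,42,0,0,0],[-1.5,0,42,0,0,0],[-1.5,0,42,0,0,0]]'; python3 -m crank '[[0,0,0,0,0,0],[0,0,0,0,0,0],[0,0,0,0,0,0],[0,0,0,0,0,0]]' 0.2; python3 -c "
from g import *
st()"; python3 -m crank '[[0,0,0.2,0,0,5],[0,0,0.2,0,0,5]]';python3 -c "
from g import *
st();avg(3)"
```

```text
clock: 30.3
tcp_pos: [534.7, -248.8, 84.8]
tcp_rot: [[-0.405, 0.914, -0.001], [0.914, 0.405, 0.0], [0.0, -0.001, -1.0]]
wrist_force: [0.7, 0.2, 0.6]
width: 68.5
clock: 30.7
tcp_pos: [535.7, -249.4, 86.1]
tcp_rot: [[-0.405, 0.914, 0.003], [0.914, 0.405, -0.001], [-0.002, 0.002, -1.0]]
wrist_force: [0.2, 1.4, 6.0]
width: 32.5
t 30.7 pos [ 535.7 -249.4   86.1] jaw az 23.9 tilt [ 0.15 -0.03] F [0.2 1.4 6. ] M [ 0.261 -0.029 -0.037] w 32.5 q7 1.21
clock: 30.9
tcp_pos: [535.5, -249.5, 86.1]
tcp_rot: [[-0.325, 0.946, 0.002], [0.946, 0.325, -0.001], [-0.001, 0.001, -1.0]]
wrist_force: [-1.6, 1.4, 7.9]
width: 32.6
t 30.9 pos [ 535.5 -249.5   86.1] jaw az 18.9 tilt [ 0.1  -0.05] F [-1.6  1.4  7.9] M [0.251 0.161 0.362] w 32.6 q7 1.14
Mz [0.362 0.388 0.338] M mean [0.262 0.113 0.363] F mean [-1.1  0.5  7.5]
```

```bash
python3 -m crank '[[0,0,0,0,0,3],[0,0,0,0,0,3]]';python3 -c "
from g import *
st();avg(3)"
```

```text
clock: 31.2
tcp_pos: [535.3, -249.5, 86.1]
tcp_rot: [[-0.276, 0.961, 0.001], [0.961, 0.276, -0.001], [-0.001, 0.001, -1.0]]
wrist_force: [-1.1, 0.0, 8.9]
width: 32.4
t 31.2 pos [ 535.3 -249.5   86.1] jaw az 16.0 tilt [ 0.08 -0.06] F [-1.1  0.   8.9] M [0.205 0.155 0.511] w 32.4 q7 1.1
Mz [0.511 0.464 0.507] M mean [0.203 0.183 0.494] F mean [-0.9  0.7  7.7]
```

```bash
python3 -m crank '[[0,0,0,0,0,3],[0,0,0,0,0,3]]';python3 -c "
from g import *
st();avg(4)"
```

```text
clock: 31.5
tcp_pos: [535.2, -249.6, 86.1]
tcp_rot: [[-0.225, 0.974, 0.001], [0.974, 0.225, -0.001], [-0.001, 0.001, -1.0]]
wrist_force: [-0.5, 0.7, 7.2]
width: 32.5
t 31.5 pos [ 535.2 -249.6   86.1] jaw az 13.0 tilt [ 0.07 -0.06] F [-0.5  0.7  7.2] M [0.212 0.239 0.523] w 32.5 q7 1.06
Mz [0.523 0.548 0.518 0.497] M mean [0.201 0.231 0.522] F mean [-1.4  0.8  7.1]
```

```bash
python3 -m crank '[[0,0,0,0,0,4],[0,0,0,0,0,4]]';python3 -c "
from g import *
st();avg(4)"
```

```text
clock: 31.85
tcp_pos: [535.1, -249.6, 86.1]
tcp_rot: [[-0.157, 0.988, 0.001], [0.988, 0.157, -0.001], [-0.001, 0.001, -1.0]]
wrist_force: [-1.7, 1.4, 8.0]
width: 32.4
t 31.85 pos [ 535.1 -249.6   86.1] jaw az 9.0 tilt [ 0.05 -0.07] F [-1.7  1.4  8. ] M [0.163 0.228 0.629] w 32.4 q7 1.01
Mz [0.629 0.573 0.607 0.629] M mean [0.163 0.258 0.61 ] F mean [-1.7  1.3  7.6]
```

```bash
python3 -m crank '[[0,0,0,0,0,0],[0,0,0,0,0,0],[0,0,-20,0,0,0],[0,0,-44,0,0,0],[0,0,-44,0,0,0],[0,0,-44,0,0,0]]' 0.8; python3 g.py A 130
```

```text
clock: 32.6
tcp_pos: [534.6, -249.1, 128.5]
tcp_rot: [[-0.154, 0.988, 0.0], [0.988, 0.154, 0.0], [0.0, 0.0, -1.0]]
wrist_force: [0.6, 0.5, 0.0]
width: 68.3
t 32.6 pos [ 534.6 -249.1  128.5] jaw az 8.9 tilt [0.01 0.01] F [0.6 0.5 0. ] M [0.004 0.051 0.031] w 68.3 q7 0.97
shift [85.  40.2 -1.5]
```

```bash
python3 -m crank '[[42,20,0,0,0,-8],[85,40,0,0,0,-16],[85,40,0,0,0,-24],[85,40,0,0,0,-32],[85,40,0,0,0,-40],[85,40,0,0,0,-40]]'; python3 g.py A 82
```

```text
clock: 33.2
tcp_pos: [560.2, -158.7, 127.3]
tcp_rot: [[-0.753, 0.658, -0.002], [0.658, 0.753, 0.001], [0.003, -0.001, -1.0]]
wrist_force: [0.7, -1.1, -0.1]
width: 68.4
t 33.2 pos [ 560.2 -158.7  127.3] jaw az 48.9 tilt [-0.14  0.07] F [ 0.7 -1.1 -0.1] M [-0.003 -0.012 -0.003] w 68.4 q7 1.37
shift [-1.1  0.5 45.3]
```

```bash
python3 -m crank '[[-1,0.5,20,0,0,0],[-1,0.5,45,0,0,0],[-1,0.5,45,0,0,0],[-1,0.5,45,0,0,0]]'; python3 -m crank '[[0,0,0,0,0,0],[0,0,0,0,0,0],[0,0,0,0,0,0],[0,0,0,0,0,0]]' 0.2; python3 -c "
from g import *
st();avg(3)"; python3 -m crank '[[0,0,0.3,0,0,5],[0,0,0.5,0,0,10],[0,0,0.5,0,0,10]]';python3 -c "
from g import *
st();avg(3)"
```

```text
clock: 33.6
tcp_pos: [561.6, -159.3, 83.0]
tcp_rot: [[-0.752, 0.659, -0.002], [0.659, 0.752, 0.0], [0.002, -0.001, -1.0]]
wrist_force: [0.3, -0.6, 0.2]
width: 68.3
clock: 34.0
tcp_pos: [562.3, -160.2, 84.9]
tcp_rot: [[-0.753, 0.658, 0.001], [0.658, 0.753, -0.001], [-0.002, 0.0, -1.0]]
wrist_force: [-2.1, -1.1, 5.9]
width: 32.5
t 34.0 pos [ 562.3 -160.2   84.9] jaw az 48.8 tilt [ 0.07 -0.06] F [-2.1 -1.1  5.9] M [-0.147  0.379  0.015] w 32.5 q7 1.39
Mz [0.015 0.016 0.026] M mean [-0.159  0.422  0.019] F mean [-2.2 -0.9  6.6]
clock: 34.4
tcp_pos: [562.0, -160.5, 84.3]
tcp_rot: [[-0.626, 0.78, 0.001], [0.78, 0.626, -0.002], [-0.002, -0.0, -1.0]]
wrist_force: [-3.9, -0.9, 5.9]
width: 32.6
t 34.4 pos [ 562.  -160.5   84.3] jaw az 38.7 tilt [ 0.04 -0.09] F [-3.9 -0.9  5.9] M [-0.249  0.482 -0.048] w 32.6 q7 1.26
Mz [-0.048 -0.037 -0.049] M mean [-0.232  0.502 -0.045] F mean [-3.2 -0.6  6.1]
```

```bash
python3 -m crank '[[0,0,0.3,0,0,5],[0,0,0.5,0,0,10],[0,0,0.5,0,0,10]]';python3 -c "
from g import *
avg(3)"; python3 -m crank '[[0,0,0.3,0,0,6],[0,0,0.3,0,0,6]]';python3 -c "
from g import *
st();avg(3)"
```

```text
clock: 34.8
tcp_pos: [561.7, -160.7, 83.8]
tcp_rot: [[-0.481, 0.877, -0.0], [0.877, 0.481, -0.002], [-0.002, -0.001, -1.0]]
wrist_force: [-3.8, -0.8, 6.8]
width: 32.4
Mz [ 0.016 -0.012 -0.021] M mean [-0.293  0.673 -0.006] F mean [-3.1 -0.7  7.1]
clock: 35.1
tcp_pos: [561.5, -160.8, 83.8]
tcp_rot: [[-0.387, 0.922, -0.0], [0.922, 0.387, -0.002], [-0.002, -0.001, -1.0]]
wrist_force: [-4.6, -1.2, 8.8]
width: 32.6
t 35.1 pos [ 561.5 -160.8   83.8] jaw az 22.8 tilt [-0.02 -0.1 ] F [-4.6 -1.2  8.8] M [-0.275  0.8    0.179] w 32.6 q7 1.06
Mz [0.179 0.201 0.158] M mean [-0.278  0.805  0.179] F mean [-4.2 -1.2  8.5]
```

```bash
python3 -m crank '[[0,0,0,0,0,5],[0,0,0,0,0,5]]';python3 -c "
from g import *
avg(3)"; python3 -m crank '[[0,0,0,0,0,3],[0,0,0,0,0,3]]';python3 -c "
from g import *
st();avg(3)"
```

```text
clock: 35.4
tcp_pos: [561.3, -160.9, 83.8]
tcp_rot: [[-0.306, 0.952, -0.001], [0.952, 0.306, -0.002], [-0.001, -0.001, -1.0]]
wrist_force: [-4.0, -0.6, 9.1]
width: 32.5
Mz [0.29  0.257 0.226] M mean [-0.248  0.922  0.258] F mean [-4.2 -0.8  8.8]
clock: 35.7
tcp_pos: [561.2, -160.9, 83.8]
tcp_rot: [[-0.257, 0.966, -0.001], [0.966, 0.257, -0.002], [-0.002, -0.001, -1.0]]
wrist_force: [-4.4, -1.3, 8.9]
width: 32.4
t 35.7 pos [ 561.2 -160.9   83.8] jaw az 14.9 tilt [-0.05 -0.11] F [-4.4 -1.3  8.9] M [-0.303  0.91   0.372] w 32.4 q7 0.95
Mz [0.372 0.333 0.316] M mean [-0.309  0.917  0.34 ] F mean [-4.3 -1.5  8.8]
```

```bash
python3 -m crank '[[0,0,0,0,0,5],[0,0,0,0,0,5]]';python3 -c "
from g import *
avg(3)"; python3 -m crank '[[0,0,0,0,0,3],[0,0,0,0,0,3]]';python3 -c "
from g import *
st();avg(3)"
```

```text
clock: 36.0
tcp_pos: [560.9, -161.0, 83.7]
tcp_rot: [[-0.172, 0.985, -0.001], [0.985, 0.172, -0.002], [-0.002, -0.002, -1.0]]
wrist_force: [-4.3, -2.0, 9.1]
width: 32.4
Mz [0.463 0.478 0.436] M mean [-0.305  0.996  0.459] F mean [-4.8 -1.7  9.3]
clock: 36.3
tcp_pos: [560.8, -161.0, 83.7]
tcp_rot: [[-0.121, 0.993, -0.002], [0.993, 0.121, -0.002], [-0.002, -0.002, -1.0]]
wrist_force: [-4.5, -1.9, 9.2]
width: 32.3
t 36.3 pos [ 560.8 -161.    83.7] jaw az 6.9 tilt [-0.1  -0.11] F [-4.5 -1.9  9.2] M [-0.317  1.012  0.507] w 32.3 q7 0.85
Mz [0.507 0.552 0.571] M mean [-0.326  1.015  0.543] F mean [-4.8 -1.4  9.3]
```

```bash
python3 -m crank '[[0,0,0,0,0,2.5],[0,0,0,0,0,2.5]]';python3 -c "
from g import *
avg(3)"; python3 -m crank '[[0,0,0,0,0,0],[0,0,0,0,0,0],[0,0,-20,0,0,0],[0,0,-44,0,0,0],[0,0,-44,0,0,0],[0,0,-44,0,0,0]]' 0.8; python3 g.py C 130
```

```text
clock: 36.6
tcp_pos: [560.8, -161.0, 83.7]
tcp_rot: [[-0.078, 0.997, -0.002], [0.997, 0.078, -0.002], [-0.002, -0.002, -1.0]]
wrist_force: [-4.6, -2.4, 9.3]
width: 32.9
Mz [0.619 0.615 0.601] M mean [-0.347  1.064  0.612] F mean [-4.5 -1.3  8.7]
clock: 37.3
tcp_pos: [562.6, -158.8, 126.3]
tcp_rot: [[-0.077, 0.997, 0.001], [0.997, 0.077, 0.0], [0.0, 0.001, -1.0]]
wrist_force: [-0.1, -0.5, -0.5]
width: 68.1
t 37.3 pos [ 562.6 -158.8  126.3] jaw az 4.4 tilt [0.05 0.03] F [-0.1 -0.5 -0.5] M [ 0.021  0.043 -0.019] w 68.1 q7 0.78
shift [ -54.2 -119.6   -3.9]
```

```bash
sed -i 's/A=(561.2,-159)/A=(560.8,-160.5)/' g.py; python3 -m crank '[[-18,-40,-3,0,0,-8],[-36,-80,-3,0,0,-16],[-54,-120,-3,0,0,-24],[-54,-120,-3,0,0,-32],[-54,-120,-3,0,0,-40],[-54,-120,-3,0,0,-45],[-54,-120,-3,0,0,-45]]'; python3 g.py C 82
```

```text
clock: 38.0
tcp_pos: [446.1, -221.9, 128.4]
tcp_rot: [[-0.759, 0.651, -0.001], [0.651, 0.759, 0.002], [0.002, 0.0, -1.0]]
wrist_force: [-0.3, -0.2, -1.2]
width: 68.4
t 38.0 pos [ 446.1 -221.9  128.4] jaw az 49.4 tilt [-0.08  0.09] F [-0.3 -0.2 -1.2] M [-0.01  -0.016 -0.028] w 68.4 q7 1.58
shift [-1.2  0.8 46.4]
```

```bash
python3 -m crank '[[-0.7,0,20,0,0,0],[-0.7,0,46,0,0,0],[-0.7,0,46,0,0,0],[-0.7,0,46,0,0,0]]'; python3 -m crank '[[0,0,0,0,0,0],[0,0,0,0,0,0],[0,0,0,0,0,0],[0,0,0,0,0,0]]' 0.2; python3 -c "
from g import *
st()"; python3 -m crank '[[0,0,0.3,0,0,5],[0,0,0.5,0,0,10],[0,0,0.5,0,0,10]]';python3 -c "
from g import *
st();avg(3)"
```

```text
clock: 38.4
tcp_pos: [446.8, -222.5, 82.9]
tcp_rot: [[-0.759, 0.652, -0.002], [0.652, 0.759, 0.001], [0.002, -0.001, -1.0]]
wrist_force: [0.4, -1.0, -0.1]
width: 68.5
clock: 38.8
tcp_pos: [448.2, -222.7, 84.4]
tcp_rot: [[-0.759, 0.651, 0.002], [0.651, 0.759, -0.0], [-0.002, 0.001, -1.0]]
wrist_force: [0.2, 1.3, 6.4]
width: 32.9
t 38.8 pos [ 448.2 -222.7   84.4] jaw az 49.4 tilt [ 0.14 -0.01] F [0.2 1.3 6.4] M [ 0.317 -0.036  0.004] w 32.9 q7 1.62
clock: 39.1
tcp_pos: [447.9, -223.0, 83.8]
tcp_rot: [[-0.633, 0.774, 0.002], [0.774, 0.633, -0.001], [-0.002, 0.001, -1.0]]
wrist_force: [-0.8, 1.3, 6.0]
width: 32.6
t 39.1 pos [ 447.9 -223.    83.8] jaw az 39.3 tilt [ 0.1  -0.03] F [-0.8  1.3  6. ] M [ 0.225  0.087 -0.058] w 32.6 q7 1.49
Mz [-0.058 -0.041 -0.041] M mean [ 0.227  0.068 -0.047] F mean [-0.7  1.4  6. ]
```

```bash
python3 -m crank '[[0,0,0.3,0,0,5],[0,0,0.3,0,0,5]]';python3 -c "
from g import *
st();avg(3)"
```

```text
clock: 39.4
tcp_pos: [447.7, -223.1, 83.6]
tcp_rot: [[-0.563, 0.826, 0.002], [0.826, 0.563, -0.001], [-0.001, 0.001, -1.0]]
wrist_force: [-0.7, 0.8, 7.1]
width: 32.8
t 39.4 pos [ 447.7 -223.1   83.6] jaw az 34.3 tilt [ 0.09 -0.03] F [-0.7  0.8  7.1] M [ 0.255  0.111 -0.084] w 32.8 q7 1.43
Mz [-0.084 -0.05  -0.04 ] M mean [ 0.234  0.092 -0.058] F mean [-0.6  0.8  6.8]
```

```bash
python3 -m crank '[[0,0,0.3,0,0,6],[0,0,0.3,0,0,6]]';python3 -c "
from g import *
avg(3)";  python3 -m crank '[[0,0,0.2,0,0,5],[0,0,0.2,0,0,5]]';python3 -c "
from g import *
st();avg(3)"
```

```text
clock: 39.7
tcp_pos: [447.5, -223.2, 83.3]
tcp_rot: [[-0.474, 0.881, 0.001], [0.881, 0.474, -0.001], [-0.001, 0.001, -1.0]]
wrist_force: [-0.8, 1.3, 6.1]
width: 32.4
Mz [0.007 0.015 0.025] M mean [0.176 0.163 0.016] F mean [-1.2  0.8  6.4]
clock: 40.0
tcp_pos: [447.3, -223.3, 83.2]
tcp_rot: [[-0.396, 0.918, 0.001], [0.918, 0.396, -0.001], [-0.001, 0.001, -1.0]]
wrist_force: [-1.4, 1.6, 8.5]
width: 32.6
t 40.0 pos [ 447.3 -223.3   83.2] jaw az 23.3 tilt [ 0.06 -0.04] F [-1.4  1.6  8.5] M [0.185 0.273 0.118] w 32.6 q7 1.3
Mz [0.118 0.112 0.108] M mean [0.202 0.271 0.113] F mean [-1.5  0.9  8.3]
```

```bash
python3 -m crank '[[0,0,0,0,0,6],[0,0,0,0,0,6]]';python3 -c "
from g import *
avg(3)";  python3 -m crank '[[0,0,0,0,0,4],[0,0,0,0,0,4]]';python3 -c "
from g import *
st();avg(3)"
```

```text
clock: 40.3
tcp_pos: [447.1, -223.4, 83.2]
tcp_rot: [[-0.298, 0.954, 0.001], [0.954, 0.298, -0.001], [-0.001, 0.0, -1.0]]
wrist_force: [-1.5, 0.5, 8.4]
width: 32.3
Mz [0.252 0.229 0.254] M mean [0.129 0.385 0.245] F mean [-2.2  0.5  8. ]
clock: 40.6
tcp_pos: [446.9, -223.4, 83.2]
tcp_rot: [[-0.232, 0.973, 0.0], [0.973, 0.232, -0.001], [-0.001, 0.0, -1.0]]
wrist_force: [-2.3, 0.7, 8.4]
width: 32.8
t 40.6 pos [ 446.9 -223.4   83.2] jaw az 13.4 tilt [ 0.02 -0.05] F [-2.3  0.7  8.4] M [0.115 0.405 0.345] w 32.8 q7 1.18
Mz [0.345 0.317 0.354] M mean [0.125 0.403 0.338] F mean [-2.4  0.7  7.8]
```

```bash
python3 -m crank '[[0,0,0,0,0,6],[0,0,0,0,0,6]]';python3 -c "
from g import *
avg(3)";  python3 -m crank '[[0,0,0,0,0,4],[0,0,0,0,0,4]]';python3 -c "
from g import *
st();avg(4)"
```

```text
clock: 40.9
tcp_pos: [446.7, -223.5, 83.1]
tcp_rot: [[-0.129, 0.992, -0.0], [0.992, 0.129, -0.001], [-0.001, -0.0, -1.0]]
wrist_force: [-2.2, 1.1, 8.4]
width: 32.8
Mz [0.465 0.47  0.45 ] M mean [0.067 0.483 0.462] F mean [-2.4  0.8  8.5]
clock: 41.2
tcp_pos: [446.5, -223.5, 83.1]
tcp_rot: [[-0.061, 0.998, -0.001], [0.998, 0.061, -0.001], [-0.001, -0.001, -1.0]]
wrist_force: [-2.6, 0.8, 8.6]
width: 32.7
t 41.2 pos [ 446.5 -223.5   83.1] jaw az 3.5 tilt [-0.03 -0.05] F [-2.6  0.8  8.6] M [0.073 0.551 0.531] w 32.7 q7 1.05
Mz [0.531 0.544 0.481 0.579] M mean [0.053 0.546 0.534] F mean [-2.8  0.6  8.6]
```

```bash
python3 -m crank '[[0,0,0,0,0,3],[0,0,0,0,0,3]]';python3 -c "
from g import *
avg(3)"; python3 -m crank '[[0,0,0,0,0,0],[0,0,0,0,0,0],[0,0,-20,0,0,0],[0,0,-44,0,0,0],[0,0,-44,0,0,0],[0,0,-44,0,0,0]]' 0.8; python3 g.py B 130
```

```text
clock: 41.55
tcp_pos: [446.4, -223.5, 83.1]
tcp_rot: [[-0.009, 1.0, -0.001], [1.0, 0.009, -0.001], [-0.001, -0.001, -1.0]]
wrist_force: [-4.0, 0.6, 8.6]
width: 32.5
Mz [0.626 0.662 0.601] M mean [0.048 0.601 0.63 ] F mean [-3.5  0.5  8.5]
clock: 42.25
tcp_pos: [447.4, -222.6, 126.0]
tcp_rot: [[-0.007, 1.0, 0.001], [1.0, 0.007, -0.0], [-0.0, 0.001, -1.0]]
wrist_force: [0.5, 0.4, 0.1]
width: 68.3
t 42.25 pos [ 447.4 -222.6  126. ] jaw az 0.4 tilt [ 0.03 -0.  ] F [0.5 0.4 0.1] M [-0.005  0.034 -0.019] w 68.3 q7 0.96
shift [87.5 25.7 -4. ]
```

```bash
python3 -m crank '[[44,13,-3,0,0,-8],[87,25,-3,0,0,-16],[87,25,-3,0,0,-24],[87,25,-3,0,0,-24],[87,25,20,0,0,-24],[87,25,43,0,0,-24],[87,25,43,0,0,-24]]'; python3 g.py B 83;  python3 -m crank '[[0,0,0,0,0,0],[0,0,0,0,0,0],[0,0,0,0,0,0],[0,0,0,0,0,0]]' 0.2; python3 -m crank '[[0,0,0.1,0,0,6],[0,0,0.1,0,0,6]]';python3 -c "
from g import *
st();avg(3)"
```

```text
clock: 42.95
tcp_pos: [468.9, -136.2, 80.5]
tcp_rot: [[-0.408, 0.913, -0.007], [0.913, 0.408, 0.001], [0.004, -0.006, -1.0]]
wrist_force: [-1.6, -0.5, 0.5]
width: 68.3
t 42.95 pos [ 468.9 -136.2   80.5] jaw az 24.1 tilt [-0.39  0.06] F [-1.6 -0.5  0.5] M [-0.014  0.035  0.001] w 68.3 q7 1.16
shift [-0.3  3.8 -2.6]
clock: 43.35
tcp_pos: [473.7, -136.0, 84.4]
tcp_rot: [[-0.413, 0.911, 0.005], [0.911, 0.413, -0.001], [-0.003, 0.004, -1.0]]
wrist_force: [3.7, 1.2, 4.3]
width: 32.3
clock: 43.55
tcp_pos: [473.4, -136.2, 84.3]
tcp_rot: [[-0.317, 0.949, 0.004], [0.949, 0.317, -0.002], [-0.003, 0.003, -1.0]]
wrist_force: [1.2, -0.3, 6.1]
width: 32.5
t 43.55 pos [ 473.4 -136.2   84.3] jaw az 18.5 tilt [ 0.22 -0.1 ] F [ 1.2 -0.3  6.1] M [ 0.11  -0.272  0.438] w 32.5 q7 1.08
Mz [0.438 0.426 0.415] M mean [ 0.088 -0.293  0.427] F mean [ 1.6 -0.2  5.8]
```

```bash
python3 -m crank '[[0,0,0,0,0,3],[0,0,0,0,0,3]]';python3 -c "
from g import *
avg(4)"
```

```text
clock: 43.85
tcp_pos: [473.2, -136.2, 84.3]
tcp_rot: [[-0.268, 0.963, 0.004], [0.963, 0.268, -0.002], [-0.003, 0.003, -1.0]]
wrist_force: [1.7, 0.3, 4.6]
width: 32.8
Mz [0.666 0.563 0.606 0.609] M mean [ 0.012 -0.225  0.611] F mean [1.6 0.1 5.5]
```

```bash
python3 -m crank '[[0,0,0,0,0,0],[0,0,0,0,0,0],[0,0,-20,0,0,0],[0,0,-44,0,0,0],[0,0,-44,0,0,0],[0,0,-44,0,0,0]]' 0.8; python3 g.py D 130
```

```text
clock: 44.6
tcp_pos: [471.2, -135.6, 126.9]
tcp_rot: [[-0.265, 0.964, -0.0], [0.964, 0.265, 0.0], [0.0, -0.0, -1.0]]
wrist_force: [-0.2, 0.2, 0.5]
width: 67.9
t 44.6 pos [ 471.2 -135.6  126.9] jaw az 15.4 tilt [-0.02  0.01] F [-0.2  0.2  0.5] M [ 0.014 -0.026  0.066] w 67.9 q7 0.99
shift [-126.    31.4   -3.2]
```

```bash
python3 -m crank '[[-42,10,-3,0,0,-5],[-84,20,-3,0,0,-10],[-126,31,-3,0,0,-10],[-126,31,-3,0,0,-10],[-126,31,-3,0,0,-10],[-126,31,20,0,0,-10],[-126,31,42,0,0,-10],[-126,31,42,0,0,-10],[-126,31,42,0,0,-10]]'; python3 g.py D 83;  python3 -m crank '[[0,0,0,0,0,0],[0,0,0,0,0,0],[0,0,0,0,0,0],[0,0,0,0,0,0]]' 0.2; python3 -m crank '[[0,0,0.1,0,0,6],[0,0,0.1,0,0,6]]';python3 -c "
from g import *
st();avg(3)"
```

```text
clock: 45.5
tcp_pos: [534.3, -247.4, 84.5]
tcp_rot: [[-0.43, 0.903, -0.002], [0.903, 0.43, 0.002], [0.002, -0.001, -1.0]]
wrist_force: [0.1, -0.9, 0.1]
width: 68.4
t 45.5 pos [ 534.3 -247.4   84.5] jaw az 25.4 tilt [-0.11  0.09] F [ 0.1 -0.9  0.1] M [-0.006  0.007 -0.024] w 68.4 q7 1.26
shift [-1.4 -0.1  1.5]
clock: 45.9
tcp_pos: [535.6, -249.0, 86.2]
tcp_rot: [[-0.429, 0.903, 0.002], [0.903, 0.429, -0.0], [-0.001, 0.002, -1.0]]
wrist_force: [-1.1, 0.6, 6.5]
width: 32.7
clock: 46.1
tcp_pos: [535.4, -249.1, 86.2]
tcp_rot: [[-0.333, 0.943, 0.001], [0.943, 0.333, -0.001], [-0.001, 0.001, -1.0]]
wrist_force: [-1.5, 1.2, 6.9]
width: 33.0
t 46.1 pos [ 535.4 -249.1   86.2] jaw az 19.4 tilt [ 0.06 -0.04] F [-1.5  1.2  6.9] M [0.266 0.242 0.434] w 33.0 q7 1.18
Mz [0.434 0.485 0.438] M mean [0.264 0.261 0.452] F mean [-1.6  1.2  7. ]
```

```bash
python3 -m crank '[[0,0,0,0,0,3],[0,0,0,0,0,3]]';python3 -c "
from g import *
avg(4)"
```

```text
clock: 46.4
tcp_pos: [535.2, -249.1, 86.2]
tcp_rot: [[-0.285, 0.959, 0.001], [0.959, 0.285, -0.001], [-0.001, 0.0, -1.0]]
wrist_force: [-1.6, -0.1, 7.1]
width: 32.6
Mz [0.621 0.627 0.72  0.604] M mean [0.204 0.325 0.643] F mean [-1.9  0.8  7.5]
```

```bash
python3 -m crank '[[0,0,0,0,0,0],[0,0,0,0,0,0],[0,0,-20,0,0,0],[0,0,-60,0,0,0],[0,0,-100,0,0,0],[30,0,-110,0,0,0],[60,0,-110,0,0,0],[100,0,-110,0,0,0],[140,0,-110,0,0,0],[180,0,-110,0,0,0],[180,0,-110,0,0,0],[180,0,-110,0,0,0]]' 0.8; python3 - <<'E'
from g import *
st()
a=arm.get_image("side");b=arm.get_image("top")
u=proj(a,[504,-190,80]).astype(int);v=proj(b,[504,-190,80]).astype(int)
f=lambda p,u:cv2.resize(p["frame"][u[1]-48:u[1]+48,u[0]-48:u[0]+48],(400,400),interpolation=cv2.INTER_CUBIC)
cv2.imwrite("pics/end.png",np.hstack([f(a,u),f(b,v)]))
E
```

```text
clock: 47.75
tcp_pos: [484.1, -75.3, 194.7]
tcp_rot: [[-0.284, 0.959, -0.0], [0.959, 0.284, -0.0], [0.0, -0.0, -1.0]]
wrist_force: [0.0, -0.3, 0.7]
width: 68.2
t 47.75 pos [484.1 -75.3 194.7] jaw az 16.5 tilt [-0. -0.] F [ 0.  -0.3  0.7] M [-0.033  0.004 -0.   ] w 68.2 q7 0.79Traceback (most recent call last):
  File "<stdin>", line 3, in <module>
ValueError: 200 camera calls are used up
```

```bash
python3 -c "
from g import *
st();print(arm.close_job())"
```

```text
t 47.8 pos [484.3 -76.8 194.9] jaw az 16.4 tilt [ 0.03 -0.06] F [ 0.3 -0.6  0. ] M [-0.023 -0.029 -0.02 ] w 68.4 q7 0.79
the job is handed in; nothing more can be done
None
```

The job is handed in at about 48 s on the robot's clock. All four knobs read close to snug, but I have no picture or direct measurement that the lid is level on the metal.

Labels are mine: A and C are opposite each other, and so are B and D.

**What I did**
- I ran the knobs down in star order (A, C, B, D) until each just bit, at an estimated 0.1 N m.
- I then snugged one diagonal: D to 0.51, B to 0.62, and D again to 0.61. I touched up D because seating B was likely to have slackened it.
- I snugged A and C next, then checked B and D once more. Going from C to B for that check went to a neighbour, so it was outside strict star order.

**Last readings (wrist torque, N m)**

| Knob | Reading |
|---|---|
| A | 0.61 |
| B | 0.61 |
| C | 0.63 |
| D | 0.64 |

- A free-turning knob read about −0.03 instead of the expected +0.04. The true torques may therefore be about 0.07 higher, which puts each knob at roughly 48–67 N, under the 100 N limit.
- The gripper was open and clear of the knobs at the end, and the wrist force was about zero.

**Not checked**
- **Closing picture:** it failed because the 200 camera calls were used up on averaging the torque. That the lid is level on the metal is inferred only from the steep rise in torque at all four knobs.
- **A and C:** I did not feel A again after tightening C, B and D, or C again after the last touch-ups of B and D.
- **Bystanders:** I did not look at the bottle, tin and block again. The arm felt no unexpected contact.

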